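Set up the spot tester: sample cross under the needle, dial to its set-point wedge

ROBOT

A 6-joint arm with a two-finger parallel gripper is mounted at the origin on the work surface. World frame = base frame: x ahead of the robot, y to its left, z up, the work surface at z = 0. Lengths are in m, angles in degrees, forces in N, time in s.
With the tool pointing down it reaches from about 0.3 to 0.75 m from the base axis. Payload 8.5 kg.
Tool frame: the origin (TCP) lies midway between the tips of the shut fingers; the grasp point (between the pads) lies 19 mm behind it (env.grasp_offset is the distance from the TCP to the grasp point, in m); z points along the fingers, y is the line along which they close (so a half turn about z gives the same grasp; the last joint's range is limited). The gripper opens to 85 mm and grips with 20 to 120 N. Pads are 22 mm wide; open, the fingers measure 114 mm over their backs; the gripper's body (76 mm by 85 mm) begins 54 mm behind the grasp point. The pads swing forward as they close: fully open they stand 13 mm farther back than shut.
Start: joints at [-85.044, 21.807, 74.336, -0, 83.858, -12.336], TCP at [0.163, -0.525, 0.231] pointing down, gripper open.
Joint ranges: [-178.18, 178.18], [-50.72, 133.34], [12.68, 142.11], [-81.47, 261.47], [9.98, 163.14], [-165.26, 165.26]. Speed limits (degrees/s): [136.94, 136.94, 180, 180, 180, 180].

INTERFACE

Orientations are given as a 3x3 rotation matrix whose columns are the frame's x, y, z axes.
In Python, from rig import env gives the robot as it stands.
- The arm moves only by the tool servo_tool, never from a script. Its argument "deltas" is text: rows parted by semicolons, each of 7 numbers parted by spaces: the opening, from 0 (shut) to 1 (fully open), then the shift along the tool's x, y, z in mm, then the turn, a rotation vector about the tool's x, y, z in rad. A call has 1 to 8 rows; each row shifts and turns the commanded pose from where the row before left it, along the tool's axes as they then stand; what a row does not reach is not made up. A row lasts 1/12 s, in which the tool goes at most 41.7 mm and 7.16 degrees, less where a joint would pass 70% of its speed; a pose out of reach is approached as far as the arm can. A call is refused whole if a number of a shift passes 41.7 or a number of a turn 0.125, either way. A call with a gripper value outside its range is refused whole. The fingers move at their own pace and stop on an object; "newtons" is the grip in N (left out, the last holds). Time passes only in rows, so rows that do not move let the fingers close. It gives the time, the measured TCP pose, the force, the opening and the grip force at its end, in the units of the state.
- env.observe(): the state, without advancing time (a new reading comes with each control period).
- env.get_image(name): name is "side" or "top" or "wrist"; returns a dict with "img" (480x640x3 uint8, red, green, blue), "depth" (480x640 float32, m along the optical axis (not along the pixel's ray), 0 where there is no reading), "camera_matrix" (3x3 intrinsics, pixels), "world_to_cam" (4x4, takes a point from world to camera coordinates). Camera axes: x right, y down, z forward; pixel columns grow to the right and rows downward; lengths in m; the calibration is good to about 2 mm. A picture is of the moment at which its call begins.
- env.close_job(): hands the job in; it is judged then, once.
Trained networks look in a picture, given as the dict that the camera call returned (one of the last four; its "shot" number tells which), for a name from the list of things; names that differ only in an ending like _2 or _b are one class to them, and where a whole thing is asked for, a point or a joint stands for the part that bears it (a point fixed in the world has none). Each returns a list of dicts, best first, with "conf" (0 to 1); they miss things now and then, are a little off and sometimes report something else, mostly with a low value. They report only what shows in the picture. A call takes as long as a camera call. They do not tell look-alikes from the thing itself.
- env.spot_in(name, picture): "bbox" ([centre column, centre row, width, height] in pixels, round what is visible of it).
- env.spot_point(name, picture): "uv" ([column, row] in pixels: a listed point, or the origin of a listed thing).
The state is a dict: "time_s": time; "q": joint angles; "qvel": joint speeds; "joint_efforts": joint torques, N m; "position": TCP position; "tool_rot": TCP orientation; "ft_force": force on the tool from outside, world axes, zero at the start; "wrist_torque": the same for the moment, N m; "grip_width": finger opening in m; "gripper_force": force on a finger pad.
Only numpy, scipy, OpenCV 4.12 (cv2) and the standard library are available. Lean on these libraries where they do the work, as an engineer would, in place of code of your own. Each camera call takes 0.05 s, during which the arm holds its last target. There are 200 camera calls.

TASK

Get the spot tester ready for the next measurement: slide the metal sample bar along its channel until the centre of its scribed cross lies right under the needle tip, then turn the dial on the control unit until the pointer points straight at the set-point wedge on the rim of the scale. Do not bump the needle, and leave the other things on the bench where they are.

Things in the scene. Friction and masses are not known exactly. Their poses are not given: they have to be found in the camera images.
- stand: Spot tester, fixed: grey plate, top (channel floor) at z = 20 mm, with a white C-arm. Origin at table level below the needle tip; y runs along the channel. Plate: x -95 to 45, y -160 to 160 mm. Two fences 8 mm wide, 6 mm high, inner faces at x = -20 and 20 mm, full length, ends open. Column 26 mm square at x = -75, y = 0, to z = 135 mm; from its top a 22 mm wide beam reaches over the channel.
- needle: Steel needle, fixed, 7 mm thick, pointing down and tapering to its tip. Origin at the tip, z = 46 mm, 6 mm above the bar's top. It hangs from a round holder (18 mm diameter, z 85 to 120 mm) under the stand's beam (z 115 to 135 mm).
- needle_tip (a point): The tip of the needle.
- sample: Loose aluminium bar, 36 (x) x 140 (y, along the channel) x 20 mm, about 0.27 kg, lying in the channel with 2 mm play each side, 14 mm higher than the fences. Origin at the centre of its underside. It starts towards the stand's -y end (overhanging the plate by up to 15 mm), so it must slide towards the stand's +y.
- sample_cross (a point): Centre of the dark scribed cross (X shape, 22 mm strokes) on the bar's top face, 20 mm from the bar's middle towards its +y end.
- unit: Control unit, fixed: grey box 190 x 190 mm, 60 mm high, with a round white scale face of 82 mm radius in its top. Origin at table level below the dial's axis.
- dial_centre (a point): Point on the dial's vertical axis at the scale face (z = 60 mm above the table).
- dial (a joint): Dial angle, rad, 0 to 4.71, growing clockwise from above; it stays where left (0.08 N m). Black hub, 34 mm diameter, top 36 mm above the face; black pointer bar with white line, 10 mm wide, 4 to 28 mm above the face, out to 49 mm from the axis, then a 4 mm nose to 57 mm. Push the bar's flank or grip it. In the unit's frame it points along the angle 2.356 - q (from +x towards +y).
- pointer_tip (a point): Tip of the pointer, 58 mm from the dial's axis, 5 mm above the face.
- marker: Dark steel set-point wedge, fixed on the rim of the scale, 4 mm thick, 18 mm wide at the rim, lying 59 to 78 mm from the dial's axis, pointing inwards. Origin on the dial's axis at the face; its x axis points from there through the wedge. It always lies clockwise of the pointer at the start.
- marker_tip (a point): Where the pointer's tip must come: just inside the wedge's point, 58 mm from the dial's axis.
- screwdriver: Bystander: screwdriver with orange handle, lying across the middle towards the back, about 0.2 m long.
- wrench: Bystander: steel wrench, lying at the back.
- tape_roll: Bystander: roll of red tape, 84 mm diameter, 22 mm high. Origin at the centre of its underside.
- jar: Bystander: small jar, 48 mm diameter, 60 mm high, beyond the middle of the spot tester. Origin at the centre of its underside.
- wash_bottle: Bystander: bottle, 60 mm diameter, 130 mm high, at the back. Origin at the centre of its underside.
- weight: Bystander: steel calibration weight with a knob on top, 44 mm diameter, 55 mm high. Origin at the centre of its underside.
- glass_slide_box: Bystander: grey box 80 x 55 x 30 mm, beyond the control unit. Origin at the centre of its underside.
Not all that is in view belongs to the job. Of the things that look like the sample, the middle-sized one is meant.

How it is judged:
By the outcome, as a careful person would: the job done as asked, in the order asked, and still so for the second after the job is handed in, with the robot touching nothing.
It also fails if it takes over 64 s, if anything falls off the work surface, if the arm or the gripper's body presses on something with over 40 N, if the wrist force passes 120 N, or if a joint passes its speed limit or range.

## Working session

There is one attempt and no reset: what is moved stays moved. The work goes in short steps, Python scripts to look and compute and a tool call to move; the robot and the scene stay as the last step left them, time stands still between calls to the robot, and variables do not carry over. Pictures are saved under pics/ and viewed, at most 10 in all, crops included, and the job is handed in when it is done.

Besides the shell and the picture viewer there is one more tool, called after "Request:" as name(argument=value, ...), one argument or row to a line, values as JSON. servo_tool: Moves the arm, as the interface text tells. Its arguments: {"type":"object","properties":{"deltas":{"type":"string"},"newtons":{"type":"number"}},"required":["deltas"]}

```bash
ls; mkdir -p pics; python3 - <<'E'
from rig import env
import cv2,numpy as np
s=env.observe();print(s['time_s'],s['position'],s['tool_rot'],s['grip_width'])
ims=[]
for n in ['top','side']:
    p=env.get_image(n);cv2.imwrite(f'pics/{n}0.png',p['img'][...,::-1]);np.savez(f'{n}0.npz',**p)
    print(n,p['camera_matrix'].tolist(),p['world_to_cam'].round(4).tolist())
    for t in ['needle_tip','sample_cross','dial_centre','pointer_tip','marker_tip','sample','stand','unit']:
        print(t,[(np.round(d['uv'],1).tolist(),round(d['conf'],2)) for d in env.spot_point(t,p)][:4])
E
```

```text
pics
0.0 [ 0.16345711 -0.52483425  0.23069081] [[ 9.54807630e-01  2.97224439e-01 -1.48778786e-04]
 [ 2.97224307e-01 -9.54806437e-01  1.54236414e-03]
 [ 3.16373373e-04 -1.51688172e-03 -9.99998799e-01]] 0.08550441295475182
top [[464.24291580656245, 0.0, 315.20979242876524], [0.0, 464.24291580656245, 236.73822383259807], [0.0, 0.0, 1.0]] [[-0.0166, -0.9998, 0.0145, -0.0681], [-0.9803, 0.0134, -0.1971, 0.6024], [0.1968, -0.0175, -0.9803, 1.1076], [0.0, 0.0, 0.0, 1.0]]
needle_tip [([185.0, 281.0], 0.65), ([359.8, 233.7], 0.49)]
sample_cross [([460.4, 224.3], 0.95), ([405.6, 268.5], 0.92), ([488.5, 309.3], 0.84)]
dial_centre [([184.1, 278.9], 0.82)]
pointer_tip [([169.6, 267.4], 0.53), ([137.3, 199.7], 0.16)]
marker_tip [([187.2, 255.7], 0.57)]
sample [([412.0, 269.8], 0.9), ([495.8, 315.2], 0.73), ([456.1, 230.6], 0.71)]
stand [([373.6, 270.2], 0.92)]
unit [([192.8, 280.4], 0.94)]
side [[548.2366126378108, 0.0, 311.46702967524504], [0.0, 548.2366126378108, 238.87735200889742], [0.0, 0.0, 1.0]] [[-0.8777, -0.4791, -0.0109, 0.5053], [-0.2643, 0.503, -0.8229, 0.2543], [0.3997, -0.7194, -0.5681, 1.1063], [0.0, 0.0, 0.0, 1.0]]
needle_tip [([372.7, 232.1], 0.58)]
sample_cross [([436.7, 192.1], 0.68), ([383.4, 214.1], 0.51), ([367.6, 190.7], 0.44)]
dial_centre [([288.3, 339.3], 0.89)]
pointer_tip [([263.1, 345.5], 0.66)]
marker_tip [([258.9, 325.1], 0.65), ([160.7, 371.8], 0.19)]
sample [([369.1, 193.1], 0.73), ([339.9, 239.2], 0.61), ([382.1, 217.0], 0.6), ([446.8, 200.6], 0.58)]
stand [([370.2, 238.1], 0.79)]
unit [([288.3, 358.7], 0.84), ([384.1, 216.1], 0.52)]
```

View pics/top0.png

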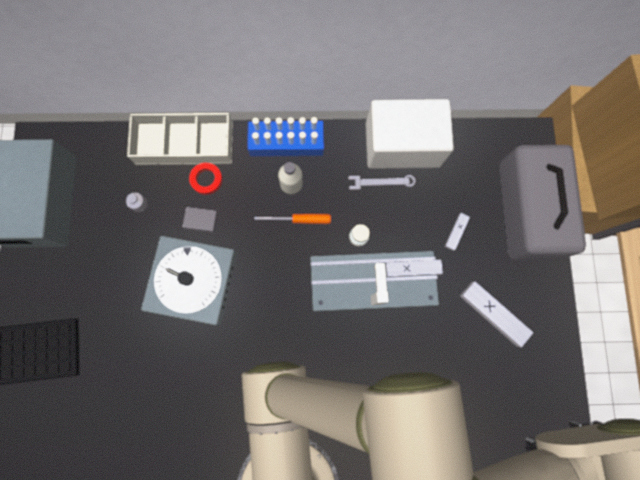

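View pics/side0.png

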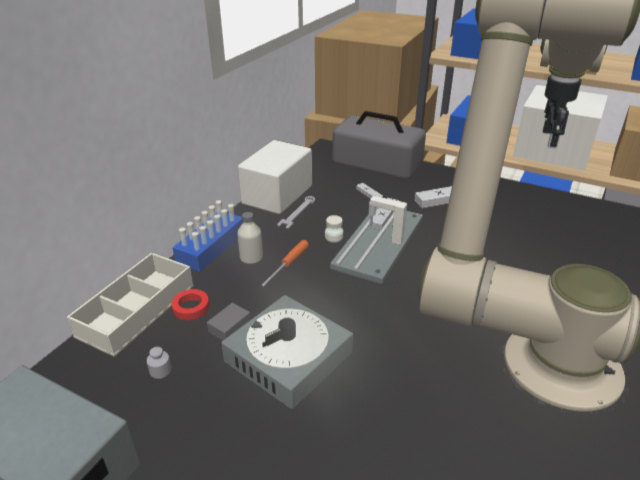

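The top view shows three bars with a cross: a small one at (458,231), the one in the channel at (407,268), and a large one at (490,305). The channel bar is the middle-sized one and lies in the stand, so it fits. I'll confirm this in a crop.

```bash
cat > h.py <<'E'
import numpy as np,cv2
def ray(p,uv,z):
    K=p['camera_matrix'];T=p['world_to_cam'];R=T[:3,:3];c=-R.T@T[:3,3]
    d=R.T@np.linalg.inv(K)@np.array([uv[0],uv[1],1.]);return c+d*(z-c[2])/d[2]
def proj(p,X):
    c=p['world_to_cam']@np.append(X,1);q=p['camera_matrix']@c[:3];return q[:2]/q[2]
E
python3 - <<'E'
from h import *
p=np.load('top0.npz');im=p['img'][...,::-1]
a=cv2.resize(im[200:355,300:540],(800,517),interpolation=cv2.INTER_CUBIC)
cv2.imwrite('pics/c1.png',a)
a=cv2.resize(im[225:335,130:245],(627,600),interpolation=cv2.INTER_CUBIC)
cv2.imwrite('pics/c2.png',a)
for n,uv,z in [('cross',(405.6,268.5),.04),('small',(460.4,224.3),.02),('large',(488.5,309.3),.02),('dialc',(184.1,278.9),.06),('ptip',(169.6,267.4),.065),('mtip',(187.2,255.7),.06)]: print(n,ray(p,uv,z).round(4))
s=np.load('side0.npz')
for n,uv,z in [('cross',(383.4,214.1),.04),('needle',(372.7,232.1),.046),('dialc',(288.3,339.3),.06),('ptip',(263.1,345.5),.065),('mtip',(258.9,325.1),.06)]: print('side',n,ray(s,uv,z).round(4))
E
```

```text
cross [ 0.5202 -0.3052  0.04  ]
small [ 0.6376 -0.4605  0.02  ]
large [ 0.4155 -0.5148  0.02  ]
dialc [0.5    0.2473 0.06  ]
ptip [0.5283 0.2826 0.065 ]
mtip [0.5577 0.2418 0.06  ]
side cross [ 0.516  -0.3046  0.04  ]
side needle [ 0.5034 -0.2009  0.046 ]
side dialc [0.492  0.2482 0.06  ]
side ptip [0.5242 0.29   0.065 ]
side mtip [0.566  0.2416 0.06  ]
```

View pics/c1.png

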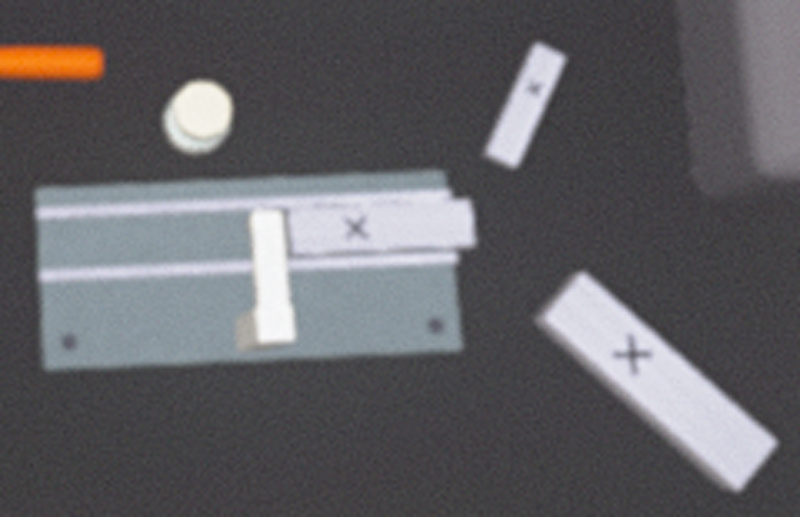

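View pics/c2.png

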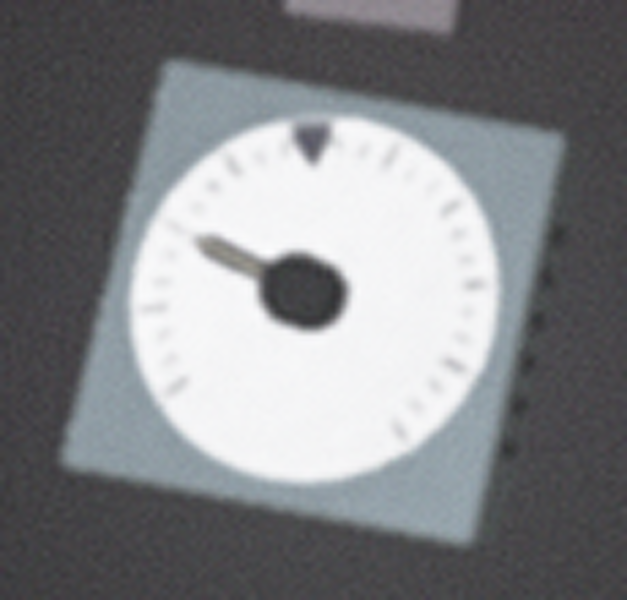

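The crop confirms the channel bar as the sample: it is between the small and large loose bars in size, its X is at crop (357,228), and its -y end overhangs the plate. In the dial crop the pointer tip is at (197,238), the wedge tip at (315,165), and the face centre near (313,299).

```bash
python3 - <<'E'
from h import *
from scipy.optimize import least_squares as LS
p=np.load('top0.npz')
def fit(L,uv,z,x0):
    def f(v):
        c,s=np.cos(v[2]),np.sin(v[2])
        return np.concatenate([proj(p,[v[0]+c*a-s*b,v[1]+s*a+c*b,z])-u for (a,b),u in zip(L,uv)])
    r=LS(f,x0);print(r.x[:2].round(4),np.degrees(r.x[2]).round(2),r.fun.round(1));return r.x
c1=lambda a:np.array([300+a[0]*.3,200+a[1]*.3])
c2=lambda a:np.array([130+a[0]*115/627,225+a[1]*110/600])
S=fit([(.045,.16),(.045,-.16),(-.095,-.16),(-.095,.16)],[c1(a) for a in[(35,188),(445,171),(463,350),(44,370)]],.02,[.5,-.2,0])
U=[(.095,.095),(.095,-.095),(-.095,-.095),(-.095,.095)]
D=fit(U,[c2(a) for a in[(166,60),(566,133),(473,547),(62,465)]],.06,[.5,.25,0])
R=np.array([[np.cos(S[2]),-np.sin(S[2])],[np.sin(S[2]),np.cos(S[2])]])
def st(x):return (R.T@(np.array(x[:2])-S[:2])*1000).round(1)
print('cross st',st(ray(p,c1((357,228)),.04)))
print('bar end st',[st(ray(p,c1(a),.04)) for a in[(474,199),(476,246)]])
for n,a,z in[('ptip',(197,238),.065),('mtip',(315,165),.062),('face',(313,299),.06)]:
    d=ray(p,c2(a),z)[:2]-D[:2];print(n,(d*1000).round(1),np.degrees(np.arctan2(d[1],d[0])).round(1))
for n in(1,):
    d=p['depth'];
print('jar',st(ray(p,(359,232),.06)))
E
```

```text
[ 0.5178 -0.2264] 1.72 [ 0.1 -0.1  0.1 -0.4  0.   0.3 -0.2  0.1]
[0.4982 0.2372] -11.56 [-0.3 -0.6  0.6 -0.1  0.5  0.2 -0.8  0.5]
cross st [  0.1 -82.7]
bar end st [array([  18.3, -174.2]), array([ -17.6, -172.1])]
ptip [27.2 53.7] 63.1
mtip [60.3  2.7] 2.6
face [-0.6  1.9] 106.8
jar [95.4 35.5]
```

Request:
servo_tool(
  deltas="1 38 -4 0 0 0 0;1 38 -4 0 0 0 0;1 38 -4 0 0 0 0;1 38 -4 0 0 0 0;1 38 -4 0 0 0 0;1 38 -3 0 0 0 0;1 38 -3 0 0 0 0;1 38 -3 0 0 0 0",
)

```text
time_s: 1.57
position: [0.4468, -0.406, 0.2314]
tool_rot: [[0.955, 0.297, 0.0], [0.297, -0.955, -0.0], [0.0, 0.0, -1.0]]
ft_force: [-2.1, -1.1, 0.1]
grip_width: 0.0857
gripper_force: 0.0
```

Request:
servo_tool(
  deltas="1 38 -3 0 0 0 0;1 38 -3 0 0 0 0;1 0 0 0 0 0 -0.12;1 0 0 0 0 0 -0.12;1 0 0 0 0 0 -0.12;1 0 0 0 0 0 -0.12;1 0 0 0 0 0 -0.12;1 0 0 0 0 0 -0.12",
)

```text
time_s: 2.23
position: [0.5159, -0.3787, 0.2312]
tool_rot: [[0.517, 0.856, -0.0], [0.856, -0.517, 0.0], [0.0, -0.0, -1.0]]
ft_force: [0.3, 0.1, 0.7]
grip_width: 0.0855
gripper_force: 0.0
```

Request:
servo_tool(
  deltas="1 0 0 0 0 0 -0.12;1 0 0 0 0 0 -0.12;1 0 0 0 0 0 -0.12;1 0 0 0 0 0 -0.12;1 0 0 0 0 0 -0.1;1 0 0 0 0 0 0",
)

```text
time_s: 2.73
position: [0.5159, -0.3787, 0.2312]
tool_rot: [[-0.034, 0.999, -0.0], [0.999, 0.034, 0.0], [0.0, -0.0, -1.0]]
ft_force: [0.3, -0.4, -0.5]
grip_width: 0.0854
gripper_force: 0.0
```

```bash
cat >> h.py <<'E'
S=np.array([.5178,-.2264,np.radians(1.72)])
def st2w(x,y): c,s=np.cos(S[2]),np.sin(S[2]); return np.array([S[0]+c*x-s*y,S[1]+s*x+c*y])
def w2st(X): c,s=np.cos(S[2]),np.sin(S[2]); d=np.array(X[:2])-S[:2]; return np.array([c*d[0]+s*d[1],-s*d[0]+c*d[1]])
def todelta(s,target):
    R=s['tool_rot'];yaw=np.degrees(np.arctan2(R[1,0],R[0,0]))
    print('pos',s['position'].round(4),'yaw',yaw.round(2),'toolz',R[:,2].round(4),'tool delta mm',(R.T@(np.array(target)-s['position'])*1000).round(1),'t',round(s['time_s'],2),'F',s['ft_force'].round(1),'w',s['grip_width'].round(4))
E
python3 - <<'E'
from rig import env
from h import *
s=env.observe();todelta(s,[*st2w(0,-.150),.2])
p=env.get_image('wrist');cv2.imwrite('pics/w1.png',p['img'][...,::-1])
c=-p['world_to_cam'][:3,:3].T@p['world_to_cam'][:3,3];print('cam in tool',s['tool_rot'].T@(c-s['position']),'view',p['world_to_cam'][2,:3])
for t,z in[('sample_cross',.04),('needle_tip',.046),('sample',.02)]:
    for d in env.spot_point(t,p):
        X=ray(p,d['uv'],z);print(t,d['uv'],round(d['conf'],2),X.round(4),w2st(X).round(4))
E
```

```text
Traceback (most recent call last):
  File "h.py", line 12, in todelta
    print('pos',s['position'].round(4),'yaw',yaw.round(2),'toolz',R[:,2].round(4),'tool delta mm',(R.T@(np.array(target)-s['position'])*1000).round(1),'t',round(s['time_s'],2),'F',s['ft_force'].round(1),'w',s['grip_width'].round(4))
                                                                                                                                                                                                               ^^^^^^^^^^^^^^^^^^^^^
AttributeError: 'float' object has no attribute 'round'
```

```bash
sed -i "s/s\['grip_width'\].round(4)/round(s['grip_width'],4)/" h.py
python3 - <<'E'
from rig import env
from h import *
s=env.observe();todelta(s,[*st2w(0,-.150),.2])
p=env.get_image('wrist');cv2.imwrite('pics/w1.png',p['img'][...,::-1])
c=-p['world_to_cam'][:3,:3].T@p['world_to_cam'][:3,3];print('cam in tool',s['tool_rot'].T@(c-s['position']),'view',p['world_to_cam'][2,:3])
for t,z in[('sample_cross',.04),('needle_tip',.046),('sample',.02)]:
    for d in env.spot_point(t,p):
        X=ray(p,d['uv'],z);print(t,d['uv'],round(d['conf'],2),X.round(4),w2st(X).round(4))
E
```

```text
pos [ 0.5159 -0.3787  0.2312] yaw 91.98 toolz [-1.e-04  1.e-04 -1.e+00] tool delta mm [ 2.2  6.5 31.2] t 2.73 F [ 0.3 -0.4 -0.5] w 0.0854
cam in tool [ 0.06780485  0.00034442 -0.1426696 ] view [ 0.00897536 -0.26563091 -0.96403302]
sample_cross [332.0, 144.6] 0.76 [ 0.5217 -0.3063  0.04  ] [ 0.0015 -0.08  ]
sample_cross [420.2, 278.3] 0.66 [ 0.6226 -0.4416  0.04  ] [ 0.0982 -0.2183]
sample_cross [239.1, 325.2] 0.61 [ 0.4252 -0.5049  0.04  ] [-0.1009 -0.2756]
sample_cross [332.4, 57.9] 0.48 [ 0.519  -0.2308  0.04  ] [ 0.0011 -0.0044]
sample [329.6, 160.2] 0.98 [ 0.5203 -0.3217  0.02  ] [-0.0003 -0.0953]
sample [405.3, 268.2] 0.68 [ 0.6108 -0.4378  0.02  ] [ 0.0866 -0.2141]
sample [231.7, 327.4] 0.67 [ 0.411  -0.5198  0.02  ] [-0.1156 -0.29  ]
```

View pics/w1.png

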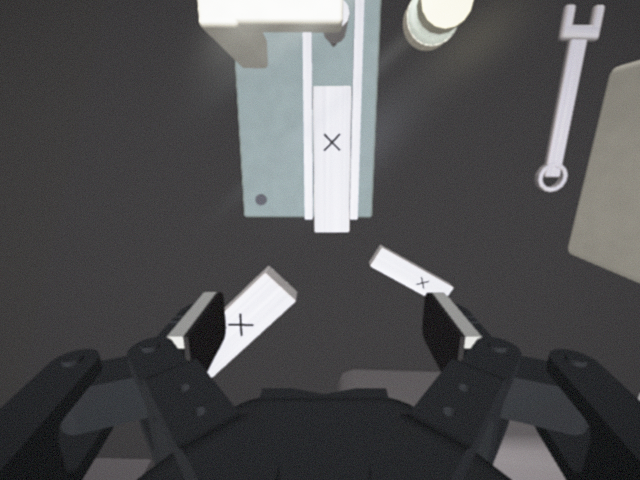

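The wrist view shows the bar centred in the channel with its cross at (332,143), and the beam and needle holder near (337,20). The camera sits on the +y side and would pass over the beam, so I'll turn the tool half round before gripping.

Request:
servo_tool(
  deltas="1 0 0 0 0 0 0.12;1 0 0 0 0 0 0.12;1 0 0 0 0 0 0.12;1 0 0 0 0 0 0.12;1 0 0 0 0 0 0.12;1 0 0 0 0 0 0.12;1 0 0 0 0 0 0.12;1 0 0 0 0 0 0.12",
)

```text
time_s: 3.6
position: [0.5159, -0.3788, 0.2313]
tool_rot: [[0.806, 0.592, -0.0], [0.592, -0.806, 0.0], [-0.0, -0.0, -1.0]]
ft_force: [-0.6, 0.0, 0.2]
grip_width: 0.0852
gripper_force: 0.0
```

Request:
servo_tool(
  deltas="1 0 0 0 0 0 0.12;1 0 0 0 0 0 0.12;1 0 0 0 0 0 0.12;1 0 0 0 0 0 0.12;1 0 0 0 0 0 0.12;1 0 0 0 0 0 0.12;1 0 0 0 0 0 0.12;1 0 0 0 0 0 0.12",
)

```text
time_s: 4.27
position: [0.5159, -0.3788, 0.2313]
tool_rot: [[0.947, -0.32, -0.0], [-0.32, -0.947, 0.0], [-0.0, -0.0, -1.0]]
ft_force: [-0.4, -0.0, 0.4]
grip_width: 0.0854
gripper_force: 0.0
```

Request:
servo_tool(
  deltas="1 0 0 0 0 0 0.12;1 0 0 0 0 0 0.12;1 0 0 0 0 0 0.12;1 0 0 0 0 0 0.12;1 0 0 0 0 0 0.12;1 0 0 0 0 0 0.12;1 0 0 0 0 0 0.12;1 0 0 0 0 0 0.12",
)

```text
time_s: 4.93
position: [0.5159, -0.3788, 0.2313]
tool_rot: [[0.281, -0.96, -0.0], [-0.96, -0.281, 0.0], [-0.0, 0.0, -1.0]]
ft_force: [0.4, 0.3, -0.8]
grip_width: 0.0853
gripper_force: 0.0
```

Request:
servo_tool(
  deltas="1 3 -7 30 0 0 0.12;1 0 0 40 0 0 0.12;1 0 0 0 0 0 0.026;1 0 0 0 0 0 0",
)

```text
time_s: 5.27
position: [0.5229, -0.379, 0.1591]
tool_rot: [[0.024, -1.0, -0.003], [-1.0, -0.024, 0.003], [-0.003, 0.003, -1.0]]
ft_force: [0.2, -0.5, 0.1]
grip_width: 0.0855
gripper_force: 0.0
```

```bash
python3 - <<'E'
from rig import env
from h import *
s=env.observe();print(s['q']);todelta(s,[*st2w(.0007,-.155),.0275])
p=env.get_image('wrist');cv2.imwrite('pics/w2.png',p['img'][...,::-1])
for t,z in[('sample_cross',.04),('needle_tip',.046),('sample',.02)]:
    for d in env.spot_point(t,p):
        X=ray(p,d['uv'],z);print(t,d['uv'],round(d['conf'],2),X.round(4),w2st(X).round(4))
E
```

```text
[-4.64168026e+01  3.46358889e+01  6.41608474e+01  1.03255738e-03
  8.14629308e+01  1.32207867e+02]
pos [ 0.5229 -0.379   0.1591] yaw -88.63 toolz [-0.0031  0.0033 -1.    ] tool delta mm [  2.8  -0.6 131.6] t 5.27 F [ 0.2 -0.5  0.1] w 0.0855
sample_cross [186.9, 131.0] 0.87 [ 0.6273 -0.4561  0.04  ] [ 0.1026 -0.2329]
sample_cross [322.2, 318.8] 0.8 [ 0.5225 -0.3017  0.04  ] [ 0.0024 -0.0754]
sample_cross [459.0, 60.3] 0.56 [ 0.4296 -0.5086  0.04  ] [-0.0966 -0.2795]
sample [473.2, 42.8] 0.97 [ 0.4132 -0.5255  0.02  ] [-0.1136 -0.2959]
sample [209.5, 138.5] 0.85 [ 0.6173 -0.4514  0.02  ] [ 0.0927 -0.2279]
sample [323.9, 319.5] 0.54 [ 0.5206 -0.2899  0.02  ] [ 0.0009 -0.0636]
```

View pics/w2.png

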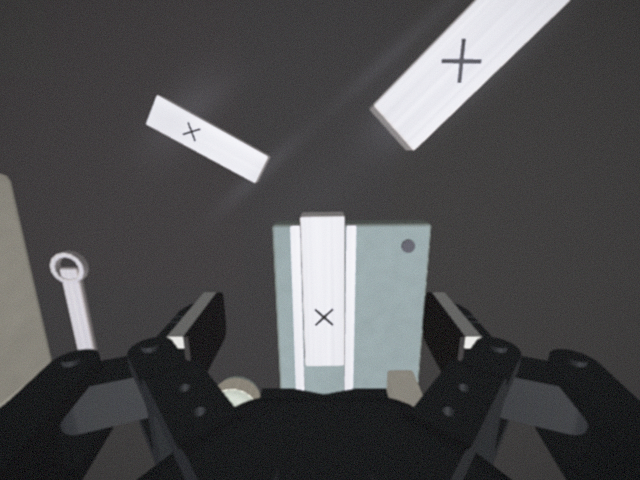

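The wrist view shows the bar between the open fingers with its cross at (324,317), so the way down is clear.

Request:
servo_tool(
  deltas="1 3 -1 35 0 0 0;1 0 0 35 0 0 0;1 0 0 30 0 0 0;1 0 0 20 0 0 0;1 0 0 11 0 0 0;1 0 0 0 0 0 0",
)

```text
time_s: 5.97
position: [0.5242, -0.3823, 0.0289]
tool_rot: [[0.027, -1.0, -0.002], [-1.0, -0.027, 0.002], [-0.002, 0.002, -1.0]]
ft_force: [0.0, 0.2, -0.0]
grip_width: 0.0853
gripper_force: 0.0
```

```bash
python3 - <<'E'
from rig import env
from h import *
s=env.observe();todelta(s,[*st2w(.0007,-.155),.0275]);print(s['qvel'])
E
```

```text
pos [ 0.5242 -0.3823  0.0289] yaw -88.47 toolz [-0.0017  0.0018 -1.    ] tool delta mm [-1.   1.   1.4] t 5.97 F [ 0.   0.2 -0. ] w 0.0853
[ 0.09868356 -2.50666272 -2.57155196 -0.05942318  2.25625729  0.09635435]
```

Next I close the fingers with a light grip.

Request:
servo_tool(
  deltas="0.38 0 1 0 0 0 0;0 0 0 0 0 0 0;0 0 0 0 0 0 0;0 0 0 0 0 0 0;0 0 0 0 0 0 0;0 0 0 0 0 0 0",
  newtons=25,
)

```text
time_s: 6.47
position: [0.5239, -0.383, 0.0318]
tool_rot: [[0.027, -1.0, 0.001], [-1.0, -0.027, -0.002], [0.002, -0.001, -1.0]]
ft_force: [-0.5, 1.0, 6.5]
grip_width: 0.0353
gripper_force: 25.4
```

```bash
python3 - <<'E'
from rig import env
from h import *
s=env.observe();todelta(s,[*st2w(.0007,-.155+.08),.0275]);print(s['gripper_force'])
p=env.get_image('top')
for d in env.spot_point('sample_cross',p): print(d['uv'],d['conf'],w2st(ray(p,d['uv'],.04)).round(4))
E
```

```text
pos [ 0.5239 -0.383   0.0318] yaw -88.47 toolz [ 0.0014 -0.0017 -1.    ] tool delta mm [-81.8   1.    4.1] t 6.47 F [-0.5  1.   6.5] w 0.0353
25.380690693855286
[402.3, 269.3] 0.6 [-0.0016 -0.0703]
[488.9, 308.8] 0.56 [-0.1102 -0.2786]
```

Request:
servo_tool(
  deltas="0 0 0 -3 0 0 0;0 -10 0 0 0 0 0;0 -15 0 0 0 0 0;0 -15 0 0 0 0 0;0 -15 0 0 0 0 0;0 -10 0 0 0 0 0;0 0 0 0 0 0 0;0 0 0 0 0 0 0",
)

```text
time_s: 7.23
position: [0.5219, -0.3172, 0.0333]
tool_rot: [[0.027, -1.0, -0.0], [-1.0, -0.027, 0.0], [-0.0, 0.0, -1.0]]
ft_force: [1.1, -0.1, -2.6]
grip_width: 0.035
gripper_force: 25.3
```

```bash
python3 - <<'E'
from rig import env
from h import *
s=env.observe();todelta(s,[*st2w(.0007,-.155+.08),.0305]);print(s['gripper_force'])
ims=[]
for n in('top','side','wrist'):
    p=env.get_image(n);np.savez(f'{n}1.npz',**p)
    for t,z in(('sample_cross',.04),('needle_tip',.046)):
        for d in env.spot_point(t,p): print(n,t,d['uv'],round(d['conf'],2),w2st(ray(p,d['uv'],z)).round(4))
    if n=='wrist': a=p['img'][200:440,220:440]
    else:
        u=proj(p,[.518,-.226,.04]).astype(int);print(u);a=p['img'][u[1]-40:u[1]+40,u[0]-55:u[0]+55]
    ims.append(cv2.resize(a[...,::-1],(400,290),interpolation=cv2.INTER_CUBIC))
cv2.imwrite('pics/m1.png',np.vstack([np.hstack(ims[:2]),np.hstack([ims[2],ims[2]*0])]))
E
```

```text
pos [ 0.5219 -0.3172  0.0333] yaw -88.43 toolz [-2.e-04  0.e+00 -1.e+00] tool delta mm [-15.9   0.7   2.8] t 7.23 F [ 1.1 -0.1 -2.6] w 0.035
25.262603759765625
top sample_cross [489.9, 304.9] 0.61 [-0.1007 -0.2823]
top sample_cross [461.1, 228.1] 0.54 [ 0.0983 -0.2314]
[374 269]
side sample_cross [376.1, 222.2] 0.96 [-0.0012 -0.031 ]
side sample_cross [297.4, 211.0] 0.59 [0.2166 0.011 ]
side sample_cross [367.5, 188.8] 0.42 [ 0.0884 -0.1903]
side needle_tip [371.8, 226.2] 0.35 [-0.0012  0.0009]
[371 227]
wrist sample_cross [328.6, 384.3] 0.59 [-0.0005 -0.0492]
```

View pics/m1.png

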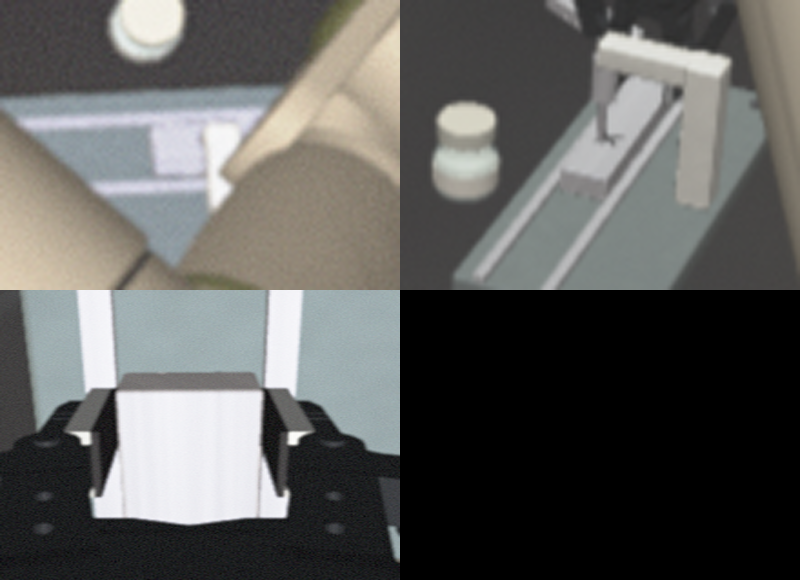

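```bash
python3 - <<'E'
from h import *
import numpy as np
p=np.load('top1.npz')
g=cv2.cvtColor(p['img'],cv2.COLOR_RGB2GRAY).astype(float)
# profile along bar: sample stand x in +-10mm at z=.04, y 0..80
ys=np.arange(.0,.09,.001)
pr=[]
for y in ys:
    uv=np.array([proj(p,[*st2w(x,y),.04]) for x in np.linspace(-.010,.010,11)],np.float32)
    pr.append(cv2.remap(g.astype(np.float32),uv[None,:,0],uv[None,:,1],1).mean())
pr=np.array(pr);d=-np.gradient(cv2.GaussianBlur(pr[None],(0,0),1.5)[0]);i=d.argmax();print('top end y',ys[i],d[i],(pr[::5]).round())
# same on the start image
for f in('top0','side0','side1'):
    q=np.load(f+'.npz');g0=cv2.cvtColor(q['img'],cv2.COLOR_RGB2GRAY).astype(np.float32)
    ys2=np.arange(-.06,.09,.001)
    pr=np.array([cv2.remap(g0,*[np.array([proj(q,[*st2w(x,y),.04]) for x in np.linspace(-.012,.012,11)],np.float32)[None,:,k] for k in(0,1)],1).mean() for y in ys2])
    d=-np.gradient(cv2.GaussianBlur(pr[None],(0,0),1.5)[0]);o=np.argsort(-d)[:6];print(f,ys2[o].round(3),d[o].round(1))
E
```

```text
top end y 0.035 9.222298 [201. 214. 218. 218. 218. 217. 218. 186. 152. 152. 152. 152. 153. 152.
 152. 152. 153. 151.]
top0 [-0.001 -0.002  0.    -0.003  0.001 -0.004] [13.7 13.2 12.5 11.3 10.   8.5]
side0 [-0.029 -0.028 -0.03  -0.027 -0.026 -0.031] [5.2 5.2 5.  4.9 4.4 4.4]
side1 [0.037 0.036 0.038 0.035 0.039 0.04 ] [5.5 5.4 5.4 5.  5.  4.4]
```

Request:
servo_tool(
  deltas="0 -5 0 0 0 0 0;0 -6 0 0 0 0 0;0 -3 0 0 0 0 0;0 0 0 0 0 0 0;0 0 0 0 0 0 0;0 0 0 0 0 0 0",
)

```text
time_s: 8.18
position: [0.5215, -0.3036, 0.0334]
tool_rot: [[0.027, -1.0, 0.0], [-1.0, -0.027, -0.0], [0.0, -0.0, -1.0]]
ft_force: [-0.4, 0.5, -2.1]
grip_width: 0.0352
gripper_force: 25.3
```

```bash
cat > meas.py <<'E'
from rig import env
from h import *
from scipy.optimize import least_squares as LS
def end(p):
    g=cv2.cvtColor(p['img'],cv2.COLOR_RGB2GRAY).astype(np.float32);ys=np.arange(.02,.08,.0005)
    pr=np.array([cv2.remap(g,*[np.array([proj(p,[*st2w(x,y),.04]) for x in np.linspace(-.012,.012,11)],np.float32)[None,:,k] for k in(0,1)],1).mean() for y in ys])
    d=-np.gradient(cv2.GaussianBlur(pr[None],(0,0),3)[0]);return ys[d.argmax()]
E
python3 - <<'E'
from meas import *
s=env.observe();todelta(s,[*st2w(.0007,-.155+.08),.0305])
pt=env.get_image('top');ps=env.get_image('side');print('end top',end(pt),'side',end(ps))
np.savez('side2.npz',**ps);np.savez('top2.npz',**pt)
for t,z in(('sample_cross',.04),('needle_tip',.046)):
    for d in env.spot_point(t,ps): print(t,d['uv'],round(d['conf'],2),w2st(ray(ps,d['uv'],z)).round(4))
a=ps['img'][180:255,320:420,::-1];cv2.imwrite('pics/s2.png',cv2.resize(a,(800,600),interpolation=cv2.INTER_CUBIC))
for y in (0,.16,-.16): print('plate',y,[proj(ps,[*st2w(x,y),.02]).round(1) for x in(.045,-.095)])
E
```

```text
pos [ 0.5215 -0.3036  0.0334] yaw -88.47 toolz [ 0. -0. -1.] tool delta mm [-2.3  0.7  2.9] t 8.18 F [-0.4  0.5 -2.1] w 0.0352
end top 0.04900000000000003 side 0.05150000000000003
sample_cross [372.1, 225.2] 0.95 [ 0.003  -0.0126]
sample_cross [367.8, 188.3] 0.36 [ 0.0887 -0.1934]
needle_tip [373.3, 226.6] 0.49 [-0.0054  0.001 ]
needle_tip [370.7, 226.9] 0.35 [0.0002 0.0053]
plate 0 [array([355.5, 230. ]), array([405., 243.])]
plate 0.16 [array([330.2, 262. ]), array([383.1, 277.5])]
plate -0.16 [array([377.1, 202.6]), array([423.6, 213.7])]
```

View pics/s2.png

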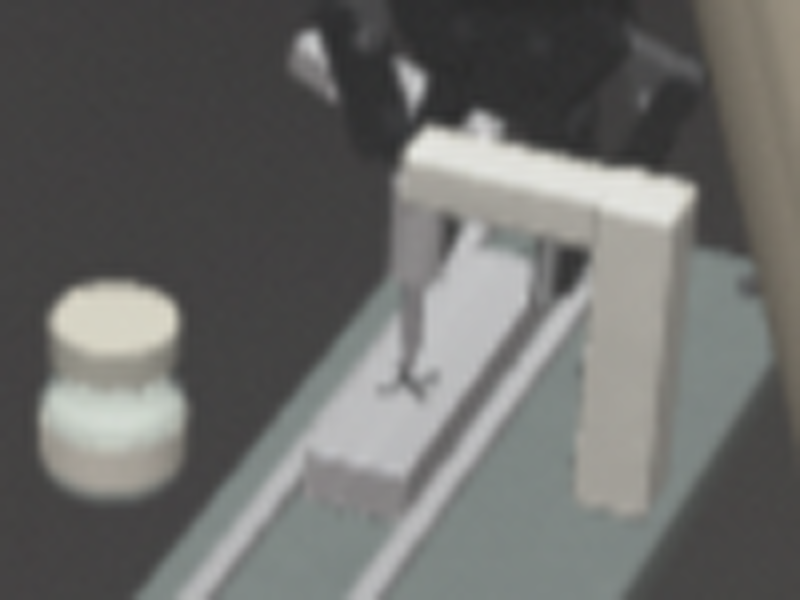

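The needle tip, near (408,372), stands just above the cross centre, near (408,384), and a plumb offset should be about 20 px. For millimetre accuracy I'll measure the bar's end against the plate's own ends in each camera.

```bash
python3 - <<'E'
from meas import *
def prof(p,xs,ys,z):
    g=cv2.cvtColor(p['img'],cv2.COLOR_RGB2GRAY).astype(np.float32)
    return np.array([cv2.remap(g,*[np.array([proj(p,[*st2w(x,y),z]) for x in xs],np.float32)[None,:,k] for k in(0,1)],1).mean() for y in ys])
def edge(p,xs,y0,y1,z):
    ys=np.arange(y0,y1,.0005);d=np.abs(np.gradient(cv2.GaussianBlur(prof(p,xs,ys,z)[None],(0,0),3)[0]))[8:-8];i=d.argmax();w=d[max(0,i-6):i+7];yy=ys[8:-8][max(0,i-6):i+7]
    return round(float((w*yy).sum()/w.sum()*1000),1),round(float(d.max()),1)
ch=np.linspace(-.012,.012,13);pl=np.linspace(-.085,-.04,13);ri=np.linspace(.031,.042,7)
for f in('top0','top2','side0','side2'):
    p=np.load(f+'.npz')
    print(f,'+y: ch',edge(p,ch,.145,.175,.02),'pl',edge(p,pl,.145,.175,.02),'ri',edge(p,ri,.145,.175,.02),'-y: pl',edge(p,pl,-.175,-.145,.02),'ri',edge(p,ri,-.175,-.145,.02),'bar',edge(p,ch,.035,.065,.04))
p=np.load('side2.npz');g=cv2.cvtColor(p['img'],cv2.COLOR_RGB2GRAY).astype(int)
print('cols 363-378 rows 220-234');print(g[220:234,363:379])
T=p['world_to_cam'];print('side cam',-T[:3,:3].T@T[:3,3]);print(proj(p,[*st2w(0,0),.046]),proj(p,[*st2w(0,0),.04]))
E
```

```text
top0 +y: ch (161.1, 6.0) pl (161.1, 5.7) ri (161.5, 6.1) -y: pl (-158.9, 5.6) ri (-159.4, 5.4) bar (39.8, 0.2)
top2 +y: ch (157.5, 0.7) pl (161.1, 0.3) ri (159.8, 2.0) -y: pl (-168.6, 1.7) ri (-151.5, 0.5) bar (49.0, 5.0)
side0 +y: ch (164.5, 2.0) pl (164.5, 1.9) ri (164.1, 2.1) -y: pl (-157.0, 2.9) ri (-167.0, 2.5) bar (57.2, 0.1)
side2 +y: ch (164.5, 2.0) pl (164.5, 2.0) ri (164.5, 2.2) -y: pl (-156.5, 1.3) ri (-167.0, 2.5) bar (51.5, 2.8)
cols 363-378 rows 220-234
[[ 90 122 131 133 137 154 170 132 120 132 186 193 193 191 191 191]
 [119 132 132 135 147 170 179 133 118 135 187 193 193 191 191 190]
 [133 134 134 144 163 184 182 136 118 136 188 193 192 191 190 189]
 [132 134 139 164 179 188 185 143 122 153 188 192 191 191 189 189]
 [133 138 153 179 186 189 183 143 127 176 190 192 190 189 189 189]
 [136 152 171 188 189 188 167 122 135 185 189 189 189 188 188 188]
 [146 166 183 191 189 188 167 105 148 181 169 160 184 188 188 186]
 [164 179 187 189 187 183 150 101 124 148 141 150 184 188 188 183]
 [177 185 187 186 159 155 147 151 119 124 160 173 186 187 183 154]
 [187 188 188 187 170 169 175 183 163 132 165 184 186 185 161 121]
 [190 189 190 189 188 188 189 190 186 167 176 186 186 178 129 107]
 [188 190 189 189 190 190 191 190 188 185 185 186 180 149 108 104]
 [189 190 190 189 190 190 190 188 187 186 186 184 158 117 105 113]
 [189 189 189 190 191 191 189 187 187 186 186 174 124 106 109 138]]
side cam [0.06857177 0.91001244 0.84327522]
[371.5190062  225.91927657] [371.40288502 227.81206722]
```

Both cameras agree that the cross is about 2 mm short, so I nudge it on.

Request:
servo_tool(
  deltas="0 -2 0 0 0 0 0;0 0 0 0 0 0 0;0 0 0 0 0 0 0;0 0 0 0 0 0 0",
)

```text
time_s: 8.72
position: [0.5214, -0.3016, 0.0333]
tool_rot: [[0.027, -1.0, -0.0], [-1.0, -0.027, 0.0], [-0.0, 0.0, -1.0]]
ft_force: [-0.2, 0.1, -1.9]
grip_width: 0.0349
gripper_force: 25.3
```

```bash
python3 - <<'E'
from meas import *
s=env.observe();todelta(s,[*st2w(.0007,-.155+.08),.0305])
pt=env.get_image('top');ps=env.get_image('side');pw=env.get_image('wrist')
print('end top',end(pt),'side',end(ps), 'want 51.0 / 53.8');np.savez('side3.npz',**ps);np.savez('top3.npz',**pt)
# lateral profiles, bar & fences at +y part (top view y=25mm; and fence y=100)
def lat(p,y0,y1,xs,z):
    g=cv2.cvtColor(p['img'],cv2.COLOR_RGB2GRAY).astype(np.float32)
    return np.array([cv2.remap(g,*[np.array([proj(p,[*st2w(x,y),z]) for y in np.linspace(y0,y1,9)],np.float32)[None,:,k] for k in(0,1)],1).mean() for x in xs])
xs=np.arange(-.034,.0341,.001)
for n,p in(('top',pt),('side',ps)):
    print(n,'bar z40',list(zip((xs*1000).round().astype(int).tolist(),lat(p,.03,.045,xs,.04).round().astype(int).tolist())))
    print(n,'fence z26',lat(p,.07,.13,xs,.026).round().astype(int).tolist())
g=cv2.cvtColor(ps['img'],cv2.COLOR_RGB2GRAY).astype(int);print(g[220:234,363:379])
E
```

```text
pos [ 0.5214 -0.3016  0.0333] yaw -88.47 toolz [-1.e-04  1.e-04 -1.e+00] tool delta mm [-0.3  0.6  2.8] t 8.72 F [-0.2  0.1 -1.9] w 0.0349
end top 0.05100000000000003 side 0.053500000000000034 want 51.0 / 53.8
top bar z40 [(-34, 149), (-33, 150), (-32, 152), (-31, 156), (-30, 165), (-29, 174), (-28, 185), (-27, 196), (-26, 204), (-25, 208), (-24, 212), (-23, 208), (-22, 202), (-21, 194), (-20, 184), (-19, 173), (-18, 172), (-17, 172), (-16, 177), (-15, 189), (-14, 201), (-13, 208), (-12, 212), (-11, 215), (-10, 216), (-9, 216), (-8, 216), (-7, 216), (-6, 216), (-5, 217), (-4, 218), (-3, 219), (-2, 220), (-1, 221), (0, 220), (1, 220), (2, 220), (3, 219), (4, 219), (5, 219), (6, 219), (7, 219), (8, 219), (9, 218), (10, 219), (11, 219), (12, 219), (13, 217), (14, 215), (15, 212), (16, 209), (17, 206), (18, 204), (19, 202), (20, 204), (21, 209), (22, 213), (23, 213), (24, 212), (25, 208), (26, 201), (27, 194), (28, 183), (29, 172), (30, 164), (31, 158), (32, 152), (33, 151), (34, 152)]
top fence z26 [138, 138, 138, 138, 140, 143, 146, 150, 155, 160, 163, 166, 166, 164, 162, 158, 154, 149
[... 1644 characters left out ...]
 153 189 191 191 191 189 189]
 [133 136 154 176 185 188 184 146 127 176 191 192 191 189 189 190]
 [136 152 171 188 188 187 167 152 138 185 191 191 190 188 189 189]
 [145 165 183 191 189 184 145 138 153 184 188 188 188 189 188 186]
 [164 178 187 190 187 184 158 109 134 155 157 160 185 188 187 184]
 [177 185 188 185 160 157 148 111 106 159 166 170 185 187 182 154]
 [187 188 189 187 171 168 168 159 119 151 183 186 187 186 161 121]
 [190 190 190 189 188 188 189 186 163 152 183 187 186 180 129 107]
 [189 189 190 189 190 190 191 190 185 175 185 186 181 149 109 105]
 [189 190 190 189 190 191 190 189 187 185 187 185 159 118 104 113]
 [189 190 190 190 190 191 189 187 186 187 186 175 125 105 108 138]]
```

```bash
python3 - <<'E'
from h import *
t=np.linspace(-.0095,.0095,39)
for f in('side1','side2','side3','side0','top0'):
    p=np.load(f+'.npz');g=cv2.cvtColor(p['img'],cv2.COLOR_RGB2GRAY).astype(np.float32)
    best=[]
    x0,y0=(0,-.08) if f[-1]=='0' else (0,-.012) if f=='side1' else (0,0)
    for dx in np.arange(-.006,.0061,.0005):
        for dy in np.arange(-.010,.0101,.0005):
            P=np.vstack([np.c_[t,t],np.c_[t,-t]])*.7071+[x0+dx,y0+dy]
            uv=np.array([proj(p,[*st2w(*q),.04]) for q in P],np.float32)
            m=np.ones(len(uv),bool)
            if f in('side1','side2','side3'): m=~((uv[:,0]>368.5)&(uv[:,0]<373)&(uv[:,1]<226.8))
            v=cv2.remap(g,uv[None,:,0],uv[None,:,1],1)[0]
            if m.sum()>50: best.append((v[m].mean(),(x0+dx)*1000,(y0+dy)*1000))
    best.sort();print(f,np.mean(best[:8],0).round(2),best[0])
E
```

```text
side1 [143.2   -0.37 -15.37] (np.float32(142.20366), np.float64(5.204170427930421e-15), np.float64(-15.999999999999993))
side2 [135.79   2.81  -1.62] (np.float32(135.19824), np.float64(3.5000000000000084), np.float64(-2.4999999999999933))
side3 [134.65   3.19   0.25] (np.float32(134.26646), np.float64(3.000000000000008), np.float64(0.5000000000000091))
side0 [144.43   1.75 -79.5 ] (np.float32(144.19032), np.float64(1.5000000000000064), np.float64(-79.49999999999999))
top0 [162.07   1.44 -80.94] (np.float32(161.58534), np.float64(1.5000000000000064), np.float64(-80.99999999999999))
```

Request:
servo_tool(
  deltas="0 -1 0 0 0 0 0;0 0 0 0 0 0 0;0 0 0 0 0 0 0;0 0 0 0 0 0 0;0.7 0 0 0 0 0 0;0.8 0 0 0 0 0 0;0.8 0 0 0 0 0 0;0.8 0 0 0 0 0 0",
)

```text
time_s: 9.53
position: [0.5215, -0.3008, 0.0335]
tool_rot: [[0.027, -1.0, 0.0], [-1.0, -0.027, -0.0], [0.0, -0.0, -1.0]]
ft_force: [0.7, 0.2, -0.5]
grip_width: 0.0685
gripper_force: 0.0
```

Request:
servo_tool(
  deltas="0.8 0 0 -20 0 0 0;0.8 10 0 -20 0 0 0;0.8 30 0 -10 0 0 0;0.8 30 0 0 0 0 0;0.8 30 0 0 0 0 0;0.8 0 0 0 0 0 0;0.8 0 0 0 0 0 0",
)

```text
time_s: 10.12
position: [0.5236, -0.4017, 0.0829]
tool_rot: [[0.025, -1.0, -0.0], [-1.0, -0.025, 0.0], [-0.0, 0.0, -1.0]]
ft_force: [0.5, -0.1, -0.5]
grip_width: 0.0684
gripper_force: 0.0
```

```bash
python3 - <<'E'
from meas import *
s=env.observe();todelta(s,[*st2w(.0007,-.155+.08),.0305])
pt=env.get_image('top');ps=env.get_image('side');pw=env.get_image('wrist');np.savez('wrist4.npz',**pw)
print('end top',end(pt),'side',end(ps))
for z,n in((.046,'tip'),(.04,'cross'),(.02,'plate')): print(n,proj(pw,[*st2w(.001,.001),z]))
for t,z in(('sample_cross',.04),('needle_tip',.046)):
    for n,p in(('w',pw),('s',ps),('t',pt)):
        for d in env.spot_point(t,p)[:2]: print(n,t,d['uv'],round(d['conf'],2),w2st(ray(p,d['uv'],z)).round(4))
E
```

```text
pos [ 0.5236 -0.4017  0.0829] yaw -88.59 toolz [-0.e+00  2.e-04 -1.e+00] tool delta mm [-100.4    0.4   52.5] t 10.12 F [ 0.5 -0.1 -0.5] w 0.0684
end top 0.032000000000000015 side 0.054500000000000035
tip [325.0251859 497.6443252]
cross [324.99148338 489.36370501]
plate [324.88983589 464.38918434]
w sample_cross [514.7, 68.2] 0.96 [-0.0962 -0.2798]
w sample_cross [150.2, 159.1] 0.7 [ 0.0956 -0.2356]
s sample_cross [370.6, 228.2] 0.69 [0.0012 0.0027]
s sample_cross [366.8, 187.9] 0.59 [ 0.0923 -0.1944]
t sample_cross [372.2, 269.4] 0.83 [0.0016 0.006 ]
t sample_cross [491.7, 304.4] 0.57 [-0.0997 -0.287 ]
s needle_tip [370.9, 230.4] 0.6 [-0.0065  0.0206]
t needle_tip [374.8, 268.0] 0.41 [0.0041 0.    ]
```

Request:
servo_tool(
  deltas="0.8 0 0 -20 0 -0.12 0;0.8 0 0 0 0 -0.12 0;0.8 0 0 0 0 -0.12 0;0.8 0 0 0 0 -0.12 0;0.8 0 0 0 0 -0.12 0;0.8 0 0 0 0 0 0;0.8 0 0 0 0 0 0",
)

```text
time_s: 11.15
position: [0.5237, -0.4012, 0.1018]
tool_rot: [[0.02, -1.0, -0.015], [-0.826, -0.025, 0.563], [-0.564, 0.001, -0.826]]
ft_force: [0.4, 0.6, -0.1]
grip_width: 0.0687
gripper_force: 0.0
```

```bash
python3 - <<'E'
from meas import *
s=env.observe();todelta(s,[0,0,0])
pw=env.get_image('wrist');np.savez('wrist5.npz',**pw)
u=[proj(pw,[*st2w(.001,.001),z]) for z in(.046,.04,.02)];print(u)
print(proj(pw,[*st2w(.001,.011),.04])-proj(pw,[*st2w(.001,.001),.04]),proj(pw,[*st2w(.011,.001),.04])-proj(pw,[*st2w(.001,.001),.04]))
for t,z in(('sample_cross',.04),('needle_tip',.046)):
    for d in env.spot_point(t,pw)[:2]: print(t,d['uv'],round(d['conf'],2),w2st(ray(pw,d['uv'],z)).round(4))
c=np.clip(u[1].astype(int),[80,60],[560,420]);print(c);a=pw['img'][c[1]-60:c[1]+60,c[0]-80:c[0]+80,::-1]
cv2.imwrite('pics/w5.png',cv2.resize(a,(800,600),interpolation=cv2.INTER_CUBIC))
E
```

```text
pos [ 0.5237 -0.4012  0.1018] yaw -88.59 toolz [-0.0153  0.5635 -0.826 ] tool delta mm [-284.6  513.2  318.2] t 11.15 F [ 0.4  0.6 -0.1] w 0.0687
[array([324.66576681, 339.7010939 ]), array([324.64789441, 333.93008751]), array([324.59123667, 315.63528099])]
[0.02872954 4.21866096] [-10.04738852   0.03285686]
sample_cross [325.5, 337.1] 0.89 [0.0002 0.0085]
sample_cross [105.2, 82.7] 0.65 [ 0.0931 -0.2472]
needle_tip [323.5, 341.7] 0.74 [0.0022 0.0058]
[324 333]
```

View pics/w5.png

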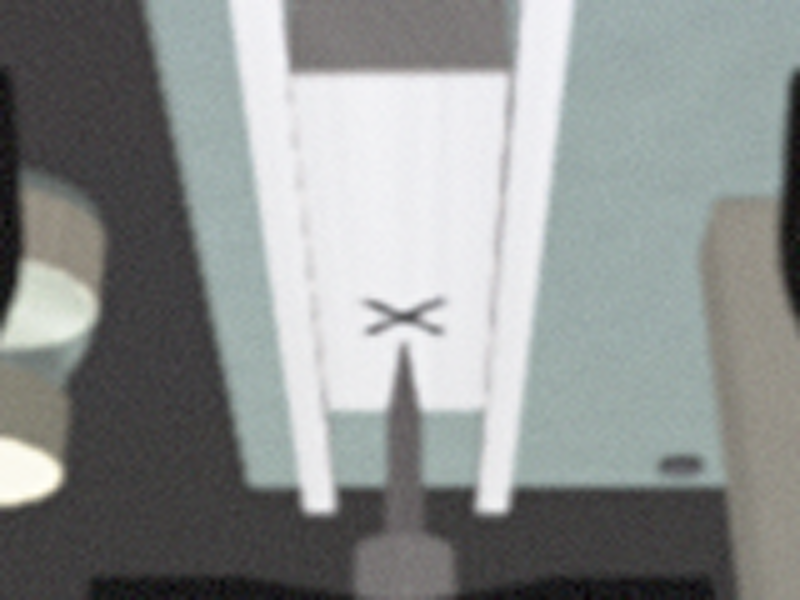

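The wrist view shows the cross centre at crop (404,317) and the needle tip at (404,342), so x is aligned. The view is too grazing to judge y. I'll look diagonally from the -x/+y side, which is also on the way to the dial.

Request:
servo_tool(
  deltas="0.8 0 0 -30 0 0.12 0;0.8 0 0 -30 0 0.12 0;0.8 0 0 -30 0 0.12 0;0.8 0 0 -30 0 0.12 0;0.8 0 0 -30 0 0.12 0;0.8 0 0 0 0 0 0",
)

```text
time_s: 11.8
position: [0.5275, -0.4508, 0.2522]
tool_rot: [[0.031, -0.999, 0.01], [-0.999, -0.031, -0.019], [0.019, -0.01, -1.0]]
ft_force: [0.4, -0.2, 0.9]
grip_width: 0.0679
gripper_force: 0.0
```

Request:
servo_tool(
  deltas="0.8 -30 13 0 0 0 0;0.8 -39 13 0 0 0 0;0.8 -39 13 0 0 0 0;0.8 -39 13 0 0 0 0;0.8 -39 13 0 0 0 0;0.8 -39 13 0 0 0 0;0.8 -39 13 0 0 0 0;0.8 -39 13 0 0 0 0",
)

```text
time_s: 12.47
position: [0.412, -0.1499, 0.2424]
tool_rot: [[0.028, -1.0, 0.002], [-1.0, -0.028, -0.002], [0.002, -0.002, -1.0]]
ft_force: [0.9, 0.5, 1.2]
grip_width: 0.0686
gripper_force: 0.0
```

Request:
servo_tool(
  deltas="0.8 0 0 0 0 0 -0.122;0.8 0 0 0 0 0 -0.122;0.8 0 0 0 0 0 -0.122;0.8 0 0 0 0 0 -0.122;0.8 0 0 0 0 0 -0.122;0.8 0 0 0 0 0 -0.122;0.8 0 0 0 0 0 -0.122;0.8 0 0 0 0 0 -0.122",
)

```text
time_s: 13.13
position: [0.413, -0.1516, 0.2425]
tool_rot: [[0.847, -0.532, 0.002], [-0.532, -0.847, -0.002], [0.003, 0.001, -1.0]]
ft_force: [-0.5, -0.9, 0.2]
grip_width: 0.0684
gripper_force: 0.0
```

Request:
servo_tool(
  deltas="0.8 0 0 0 0 0 -0.122;0.8 0 0 0 0 0 -0.122;0.8 0 0 0 0 0 -0.122;0.8 0 0 0 0 0 -0.122;0.8 0 0 0 0 0 -0.122;0.8 0 0 0 0 0 -0.122;0.8 0 0 0 0 0 -0.122;0.8 0 0 0 0 0 -0.122",
)

```text
time_s: 13.8
position: [0.413, -0.1516, 0.2425]
tool_rot: [[0.915, 0.404, 0.002], [0.404, -0.915, -0.002], [0.001, 0.003, -1.0]]
ft_force: [0.3, -0.9, 0.0]
grip_width: 0.0682
gripper_force: 0.0
```

Request:
servo_tool(
  deltas="0.8 0 0 0 0 0 -0.122;0.8 0 0 0 0 0 -0.122;0.8 0 0 0 0 0 -0.122;0.8 0 0 0 0 0 -0.122;0.8 0 0 0 0 0 -0.122;0.8 0 0 0 0 0 -0.122;0.8 0 0 0 0 0 -0.122;0.8 0 0 0 0 0 -0.122",
)

```text
time_s: 14.47
position: [0.4131, -0.1516, 0.2425]
tool_rot: [[0.178, 0.984, 0.002], [0.984, -0.178, -0.002], [-0.002, 0.002, -1.0]]
ft_force: [0.1, 0.4, -1.4]
grip_width: 0.0685
gripper_force: 0.0
```

Request:
servo_tool(
  deltas="0.8 0 0 0 0 0 -0.122;0.8 0 0 0 0 0 -0.122;0.8 0 0 0 0 0 -0.122;0.8 0 0 0 0 0 -0.122;0.8 0 0 0 0 0 -0.122;0.8 0 0 0 0 0 -0.122;0.8 0 0 0 0 0 0",
)

```text
time_s: 15.05
position: [0.4131, -0.1517, 0.2424]
tool_rot: [[-0.523, 0.852, 0.002], [0.852, 0.523, -0.002], [-0.002, 0.001, -1.0]]
ft_force: [0.1, -0.4, -0.1]
grip_width: 0.0682
gripper_force: 0.0
```

```bash
python3 - <<'E'
from meas import *
s=env.observe();print(s['q']);todelta(s,[*st2w(-.1,.14),.12])
E
```

```text
[-3.56376431e+01  1.01022842e+01  8.93049372e+01 -1.96729140e-02
  8.04544070e+01 -6.71997722e+01]
pos [ 0.4131 -0.1517  0.2424] yaw 121.57 toolz [ 0.0018 -0.0017 -1.    ] tool delta mm [ 53.   33.  122.3] t 15.05 F [ 0.1 -0.4 -0.1] w 0.0682
```

Request:
servo_tool(
  deltas="0.8 27 17 35 0 0 0;0.8 26 16 35 0 0 0;0.8 0 0 35 0 -0.12 0;0.8 0 0 0 0 -0.12 0;0.8 0 0 0 0 -0.12 0;0.8 0 0 0 0 -0.12 0;0.8 0 0 0 0 -0.12 0;0.8 0 0 0 0 0 0",
)

```text
time_s: 15.72
position: [0.4114, -0.0968, 0.15]
tool_rot: [[-0.442, 0.859, 0.26], [0.734, 0.513, -0.445], [-0.515, -0.006, -0.857]]
ft_force: [-0.6, 1.1, -0.5]
grip_width: 0.068
gripper_force: 0.0
```

```bash
python3 - <<'E'
from meas import *
s=env.observe();todelta(s,[0,0,0]);
pw=env.get_image('wrist');np.savez('wrist6.npz',**pw);cv2.imwrite('pics/w6.png',pw['img'][...,::-1])
u=[proj(pw,[*st2w(.001,.001),z]) for z in(.046,.04,.02)];print(u)
print(proj(pw,[*st2w(.001,.011),.04])-u[1],proj(pw,[*st2w(.011,.001),.04])-u[1])
for t,z in(('sample_cross',.04),('needle_tip',.046)):
    for d in env.spot_point(t,pw)[:2]: print(t,d['uv'],round(d['conf'],2),w2st(ray(pw,d['uv'],z)).round(4))
E
```

```text
pos [ 0.4114 -0.0968  0.15  ] yaw 121.05 toolz [ 0.2601 -0.4451 -0.8569] tool delta mm [ 330.2 -302.7  -21.6] t 15.72 F [-0.6  1.1 -0.5] w 0.068
[array([348.94435966, 303.49427439]), array([348.67797666, 298.65188862]), array([347.83362308, 283.30298972])]
[ 5.13180234 -4.69495668] [7.91437823 2.589452  ]
sample_cross [351.5, 297.9] 0.96 [0.0028 0.0037]
needle_tip [351.6, 300.6] 0.65 [0.0005 0.007 ]
```

```bash
python3 - <<'E'
from h import *
p=np.load('wrist6.npz');a=p['img'][265:325,310:390,::-1]
cv2.imwrite('pics/w6c.png',cv2.resize(a,(800,600),interpolation=cv2.INTER_CUBIC))
E
```

```text
(no output)
```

View pics/w6c.png

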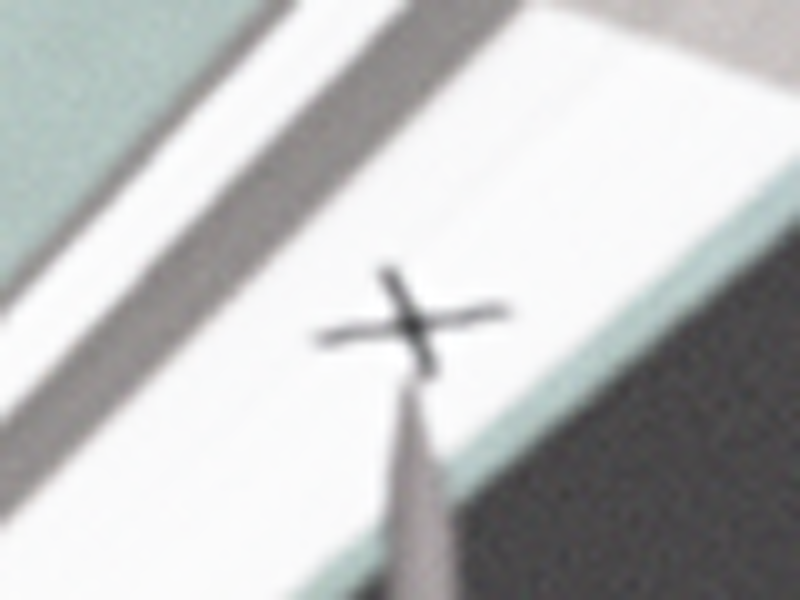

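The diagonal view puts the cross at crop (411,324) and the tip at (409,378). Resolved, that means the cross is about 1 mm too far in +y with x exact, and the other cameras agree. I'll go round to the +y end and push it back gently with shut fingers.

Request:
servo_tool(
  deltas="0 0 0 0 0 0.108 0;0 0 0 0 0 0.108 0;0 0 0 0 0 0.108 0;0 0 0 0 0 0.108 0;0 0 0 0 0 0.108 0;0 0 0 0 0 0 0",
)

```text
time_s: 16.37
position: [0.4156, -0.1019, 0.1513]
tool_rot: [[-0.509, 0.861, 0.004], [0.861, 0.509, -0.013], [-0.014, -0.003, -1.0]]
ft_force: [0.5, -0.7, -0.1]
grip_width: -0.0003
gripper_force: 0.0
```

Request:
servo_tool(
  deltas="0 0 0 0 0 0 0.102;0 0 0 0 0 0 0.102;0 0 0 0 0 0 0.102;0 0 0 0 0 0 0.102;0 0 0 0 0 0 0.102;0 0 0 0 0 0 0;0 0 0 0 0 0 0",
)

```text
time_s: 16.95
position: [0.4131, -0.0993, 0.1505]
tool_rot: [[-0.029, 1.0, 0.003], [0.999, 0.03, -0.019], [-0.019, 0.002, -1.0]]
ft_force: [-0.3, -0.2, -0.1]
grip_width: -0.0001
gripper_force: 0.0
```

```bash
python3 - <<'E'
from meas import *
s=env.observe();todelta(s,[*st2w(.001,.080),.033]);print(s['tool_rot'].round(3))
ps=env.get_image('side');print(end(ps),env.spot_point('sample_cross',ps)[:1])
E
```

```text
pos [ 0.4131 -0.0993  0.1505] yaw 91.69 toolz [ 0.0027 -0.0188 -0.9998] tool delta mm [-47.9 101.6 118.6] t 16.95 F [-0.3 -0.2 -0.1] w -0.0001
[[-0.029  1.     0.003]
 [ 0.999  0.03  -0.019]
 [-0.019  0.002 -1.   ]]
0.054500000000000035 [{'uv': [435.9, 193.1], 'conf': 0.91}]
```

Request:
servo_tool(
  deltas="0 -15 34 0 0 0.019 0;0 -15 34 0 0 0 0;0 -13 33 0 0 0 0;0 0 0 40 0 0 0;0 0 0 40 0 0 0;0 0 0 30 0 0 0;0 0 0 8 0 0 0;0 0 0 0 0 0 0",
)

```text
time_s: 17.72
position: [0.5143, -0.1392, 0.031]
tool_rot: [[-0.028, 1.0, -0.003], [1.0, 0.028, 0.002], [0.002, -0.003, -1.0]]
ft_force: [0.2, -0.6, 1.6]
grip_width: 0.0001
gripper_force: 0.0
```

```bash
python3 - <<'E'
from meas import *
s=env.observe();todelta(s,[*st2w(.001,.062),.033]);print(s['tool_rot'].round(3))
ps=env.get_image('side');print(end(ps))
E
```

```text
pos [ 0.5143 -0.1392  0.031 ] yaw 91.58 toolz [-0.003   0.0021 -1.    ] tool delta mm [-25.2   2.   -2.1] t 17.72 F [ 0.2 -0.6  1.6] w 0.0001
[[-0.028  1.    -0.003]
 [ 1.     0.028  0.002]
 [ 0.002 -0.003 -1.   ]]
0.056500000000000036
```

Request:
servo_tool(
  deltas="0 -15 0 0 0 0 0;0 -8 2 0 0 0 0;0 0 0 0 0 0 0",
)

```text
time_s: 18.02
position: [0.519, -0.165, 0.0343]
tool_rot: [[-0.025, 1.0, 0.004], [1.0, 0.025, -0.002], [-0.003, 0.004, -1.0]]
ft_force: [-0.0, 0.6, -0.2]
grip_width: 0.0003
gripper_force: 0.0
```

```bash
cat >> meas.py <<'E'
def strips(p,bar=.04):
    g=cv2.cvtColor(p['img'],cv2.COLOR_RGB2GRAY).astype(np.float32);ys=np.arange(.02,.08,.0005);out=[]
    for x0 in(-.015,-.012,.012,.015,.018):
        pr=np.array([cv2.remap(g,*[np.array([proj(p,[*st2w(x0+e,y),bar]) for e in(-.001,0,.001)],np.float32)[None,:,k] for k in(0,1)],1).mean() for y in ys])
        d=-np.gradient(cv2.GaussianBlur(pr[None],(0,0),3)[0]);out.append((round(x0*1000),round(ys[d.argmax()]*1000,1),round(float(d.max()),1)))
    return out
E
python3 - <<'E'
from meas import *
p0=dict(np.load('side3.npz'));print('ref y=53.5',strips(p0));print('ref top',strips(dict(np.load('top3.npz'))))
s=env.observe();todelta(s,[*st2w(.001,.062),.033])
ps=env.get_image('side');print(strips(ps));pt=env.get_image('top');print('top',strips(pt))
F=[]
for i in range(6): env.get_image('wrist');F.append(env.observe()['ft_force'])
print(np.mean(F,0),np.std(F,0))
E
```

```text
ref y=53.5 [(-15, np.float64(53.5), 2.1), (-12, np.float64(54.5), 2.7), (12, np.float64(52.5), 2.6), (15, np.float64(52.5), 2.3), (18, np.float64(52.5), 1.1)]
ref top [(-15, np.float64(50.0), 3.0), (-12, np.float64(50.5), 4.3), (12, np.float64(51.0), 5.2), (15, np.float64(50.5), 4.2), (18, np.float64(50.0), 2.6)]
pos [ 0.519  -0.165   0.0343] yaw 91.44 toolz [ 0.0043 -0.0024 -1.    ] tool delta mm [ 0.7 -2.   1.3] t 18.02 F [-0.   0.6 -0.2] w 0.0003
[(-15, np.float64(51.5), 1.9), (-12, np.float64(50.0), 3.0), (12, np.float64(45.5), 1.8), (15, np.float64(57.5), 2.0), (18, np.float64(52.0), 2.8)]
top [(-15, np.float64(76.5), 1.2), (-12, np.float64(29.0), 1.4), (12, np.float64(67.0), 1.2), (15, np.float64(66.5), 1.1), (18, np.float64(67.5), 0.7)]
[-0.11276815 -0.05280559 -0.22932376] [0.77522882 0.23575607 0.46425692]
```

Request:
servo_tool(
  deltas="0 10 0 0 0 0 0;0 30 0 0 0 0 0;0 35 0 0 0 0 0;0 0 0 0 0 0 0",
)

```text
time_s: 18.75
position: [0.5142, -0.0822, 0.0323]
tool_rot: [[-0.03, 1.0, -0.002], [1.0, 0.03, 0.002], [0.002, -0.002, -1.0]]
ft_force: [0.2, 0.7, -0.9]
grip_width: 0.0001
gripper_force: 0.0
```

```bash
python3 - <<'E'
from meas import *
s=env.observe();todelta(s,[*st2w(.001,.062),.033])
ps=env.get_image('side');print(end(ps),strips(ps))
print([proj(ps,[*st2w(0,y),.04]).round(0) for y in(.05,)],proj(ps,s['position']))
E
```

```text
pos [ 0.5142 -0.0822  0.0323] yaw 91.72 toolz [-0.002   0.0022 -1.    ] tool delta mm [-82.3   0.3  -0.9] t 18.75 F [ 0.2  0.7 -0.9] w 0.0001
0.05050000000000003 [(-15, np.float64(30.0), 1.8), (-12, np.float64(28.0), 1.8), (12, np.float64(66.5), 3.1), (15, np.float64(59.5), 1.9), (18, np.float64(55.0), 0.6)]
[array([364., 237.])] [349.17256957 259.3352236 ]
```

Request:
servo_tool(
  deltas="0 20 -40 -40 0 0 0;0 20 -40 -40 0 0 0;0 20 -40 -20 0 0 0;0 20 -40 0 0 0 0;0 0 0 0 0 0 0",
)

```text
time_s: 19.22
position: [0.3797, -0.024, 0.1047]
tool_rot: [[-0.027, 1.0, -0.006], [1.0, 0.028, 0.003], [0.003, -0.006, -1.0]]
ft_force: [0.3, -0.4, -0.5]
grip_width: -0.0003
gripper_force: 0.0
```

```bash
python3 - <<'E'
from meas import *
s=env.observe();todelta(s,[*st2w(.001,.0605),.033])
ps=env.get_image('side');print(end(ps),strips(ps));pt=env.get_image('top');print('top',end(pt),strips(pt))
print(env.spot_point('sample_cross',ps)[:2])
E
```

```text
pos [ 0.3797 -0.024   0.1047] yaw 91.58 toolz [-0.0062  0.0028 -1.    ] tool delta mm [-145.8  133.8   70.5] t 19.22 F [ 0.3 -0.4 -0.5] w -0.0003
0.05000000000000003 [(-15, np.float64(51.0), 2.0), (-12, np.float64(50.0), 3.2), (12, np.float64(49.5), 2.7), (15, np.float64(48.0), 2.6), (18, np.float64(48.5), 2.1)]
top 0.04650000000000003 [(-15, np.float64(47.5), 2.6), (-12, np.float64(47.5), 4.6), (12, np.float64(46.5), 4.8), (15, np.float64(46.5), 4.4), (18, np.float64(46.0), 3.4)]
[{'uv': [437.3, 195.0], 'conf': 0.86}, {'uv': [373.3, 225.4], 'conf': 0.57}]
```

The push moved the bar about 4.5 mm, too far back. I'll go back to the reliable way: grip it at the -y end and shift it by a set amount.

Request:
servo_tool(
  deltas="0.8 0 0 -37 0 0 0;0.8 0 0 -37 0 0 0;0.8 0 0 -37 0 0 0;0.8 0 0 -37 0 0 0",
)

```text
time_s: 19.7
position: [0.388, -0.0282, 0.2551]
tool_rot: [[-0.026, 1.0, 0.001], [1.0, 0.026, -0.0], [-0.0, 0.001, -1.0]]
ft_force: [1.0, -0.4, 0.9]
grip_width: 0.0481
gripper_force: 0.0
```

Request:
servo_tool(
  deltas="0.8 -30 16 0 0 0 0;0.8 -36 17 0 0 0 0;0.8 -36 17 0 0 0 0;0.8 -36 17 0 0 0 0;0.8 -36 17 0 0 0 0;0.8 -36 17 0 0 0 0;0.8 -36 17 0 0 0 0;0.8 -36 16 0 0 0 0",
)

```text
time_s: 20.37
position: [0.5299, -0.309, 0.2524]
tool_rot: [[-0.026, 1.0, 0.001], [1.0, 0.026, -0.0], [-0.0, 0.001, -1.0]]
ft_force: [0.2, 1.3, 1.0]
grip_width: 0.0683
gripper_force: 0.0
```

Request:
servo_tool(
  deltas="0.8 0 0 0 0 0 0.122;0.8 0 0 0 0 0 0.122;0.8 0 0 0 0 0 0.122;0.8 0 0 0 0 0 0.122;0.8 0 0 0 0 0 0.122;0.8 0 0 0 0 0 0.122;0.8 0 0 0 0 0 0.122;0.8 0 0 0 0 0 0.122",
)

```text
time_s: 21.03
position: [0.5293, -0.3071, 0.2524]
tool_rot: [[0.817, 0.577, 0.0], [0.577, -0.817, 0.0], [0.0, 0.0, -1.0]]
ft_force: [-0.6, 0.8, 0.0]
grip_width: 0.0683
gripper_force: 0.0
```

Request:
servo_tool(
  deltas="0.8 0 0 0 0 0 0.122;0.8 0 0 0 0 0 0.122;0.8 0 0 0 0 0 0.122;0.8 0 0 0 0 0 0.122;0.8 0 0 0 0 0 0.122;0.8 0 0 0 0 0 0.122;0.8 0 0 0 0 0 0.122;0.8 0 0 0 0 0 0.122",
)

```text
time_s: 21.7
position: [0.5293, -0.3071, 0.2524]
tool_rot: [[0.935, -0.354, 0.0], [-0.354, -0.935, 0.0], [0.0, -0.0, -1.0]]
ft_force: [0.0, 0.5, -0.4]
grip_width: 0.0683
gripper_force: 0.0
```

Request:
servo_tool(
  deltas="0.8 0 0 0 0 0 0.122;0.8 0 0 0 0 0 0.122;0.8 0 0 0 0 0 0.122;0.8 0 0 0 0 0 0.122;0.8 0 0 0 0 0 0.122;0.8 0 0 0 0 0 0.122;0.8 0 0 0 0 0 0.122;0.8 0 0 0 0 0 0.122",
)

```text
time_s: 22.37
position: [0.5293, -0.3071, 0.2524]
tool_rot: [[0.231, -0.973, 0.0], [-0.973, -0.231, -0.0], [0.0, -0.0, -1.0]]
ft_force: [-0.6, 0.3, -0.3]
grip_width: 0.0684
gripper_force: 0.0
```

Request:
servo_tool(
  deltas="0.8 0 0 0 0 0 0.122;0.8 0 0 0 0 0 0.09;0.8 0 0 0 0 0 0;0.8 0 0 0 0 0 0",
)

```text
time_s: 22.7
position: [0.529, -0.3067, 0.2526]
tool_rot: [[0.03, -1.0, 0.0], [-1.0, -0.03, 0.0], [-0.0, -0.0, -1.0]]
ft_force: [0.9, 0.3, 0.8]
grip_width: 0.0681
gripper_force: 0.0
```

```bash
python3 - <<'E'
from meas import *
s=env.observe();print(s['q']);todelta(s,[*st2w(.001,-.080),.034]);print(s['tool_rot'].round(4))
E
```

```text
[-4.11938459e+01  2.74350566e+01  6.15412390e+01  1.62856977e-02
  9.10170333e+01  1.37063095e+02]
pos [ 0.529  -0.3067  0.2526] yaw -88.26 toolz [ 3.e-04  1.e-04 -1.e+00] tool delta mm [ -0.6   7.8 218.6] t 22.7 F [0.9 0.3 0.8] w 0.0681
[[ 3.040e-02 -9.995e-01  3.000e-04]
 [-9.995e-01 -3.040e-02  1.000e-04]
 [-1.000e-04 -3.000e-04 -1.000e+00]]
```

Request:
servo_tool(
  deltas="0.8 0 8 35 0 0 0;0.8 0 0 40 0 0 0;0.8 0 0 40 0 0 0;0.8 0 0 40 0 0 0;0.8 0 0 35 0 0 0;0.8 0 0 20 0 0 0;0.8 0 0 9 0 0 0;0.8 0 0 0 0 0 0",
)

```text
time_s: 23.37
position: [0.5202, -0.306, 0.0322]
tool_rot: [[0.03, -1.0, -0.002], [-1.0, -0.03, 0.002], [-0.002, 0.002, -1.0]]
ft_force: [0.2, -0.4, 0.2]
grip_width: 0.0684
gripper_force: 0.0
```

Request:
servo_tool(
  deltas="0.8 0 0 0 0 0 0;0.38 0 0 0 0 0 0;0 0 0 0 0 0 0;0 0 0 0 0 0 0;0 0 0 0 0 0 0;0 0 0 0 0 0 0;0 0 0 0 0 0 0;0 0 0 0 0 0 0",
  newtons=25,
)

```text
time_s: 24.03
position: [0.5211, -0.3066, 0.0357]
tool_rot: [[0.028, -1.0, 0.002], [-1.0, -0.028, -0.002], [0.002, -0.002, -1.0]]
ft_force: [-0.5, 0.9, 5.9]
grip_width: 0.0352
gripper_force: 24.6
```

```bash
python3 - <<'E'
from meas import *
s=env.observe();todelta(s,[*st2w(.001,-.080),.034])
ps=env.get_image('side');print(end(ps),strips(ps));pt=env.get_image('top');print('top',end(pt),strips(pt))
E
```

```text
pos [ 0.5211 -0.3066  0.0357] yaw -88.38 toolz [ 0.0024 -0.0018 -1.    ] tool delta mm [-0.3 -0.1  1.7] t 24.03 F [-0.5  0.9  5.9] w 0.0352
0.05000000000000003 [(-15, np.float64(51.5), 1.9), (-12, np.float64(50.0), 3.0), (12, np.float64(50.0), 2.7), (15, np.float64(48.5), 2.4), (18, np.float64(48.5), 1.9)]
top 0.04700000000000003 [(-15, np.float64(48.0), 2.7), (-12, np.float64(48.0), 5.0), (12, np.float64(46.5), 4.9), (15, np.float64(46.5), 4.6), (18, np.float64(45.5), 3.6)]
```

Request:
servo_tool(
  deltas="0 0 0 -2 0 0 0;0 -2 0 0 0 0 0;0 -1.7 0 0 0 0 0;0 0 0 0 0 0 0;0 0 0 0 0 0 0;0 0 0 0 0 0 0",
)

```text
time_s: 24.63
position: [0.5204, -0.3021, 0.0359]
tool_rot: [[0.028, -1.0, -0.0], [-1.0, -0.028, 0.001], [-0.001, 0.0, -1.0]]
ft_force: [-0.1, 0.8, -2.4]
grip_width: 0.0348
gripper_force: 25.1
```

```bash
python3 - <<'E'
from meas import *
s=env.observe();todelta(s,[*st2w(.001,-.080),.034])
ps=env.get_image('side');print(end(ps),strips(ps));pt=env.get_image('top');print('top',end(pt),strips(pt))
E
```

```text
pos [ 0.5204 -0.3021  0.0359] yaw -88.39 toolz [-0.e+00  7.e-04 -1.e+00] tool delta mm [ 4.2 -0.7  1.9] t 24.63 F [-0.1  0.8 -2.4] w 0.0348
0.054000000000000034 [(-15, np.float64(56.5), 1.7), (-12, np.float64(54.5), 2.9), (12, np.float64(54.5), 2.6), (15, np.float64(53.0), 2.6), (18, np.float64(53.0), 1.8)]
top 0.05150000000000003 [(-15, np.float64(51.0), 2.0), (-12, np.float64(51.5), 4.1), (12, np.float64(50.5), 5.0), (15, np.float64(50.5), 5.0), (18, np.float64(51.0), 3.2)]
```

Request:
servo_tool(
  deltas="0 0.5 0 0 0 0 0;0 0 0 0 0 0 0;0 0 0 0 0 0 0;0.6 0 0 0 0 0 0;0.8 0 0 0 0 0 0;0.8 0 0 0 0 0 0;0.8 0 0 0 0 0 0",
)

```text
time_s: 25.32
position: [0.5206, -0.3031, 0.0362]
tool_rot: [[0.028, -1.0, 0.001], [-1.0, -0.028, -0.0], [0.0, -0.001, -1.0]]
ft_force: [0.1, -0.7, -0.2]
grip_width: 0.0684
gripper_force: 0.0
```

Request:
servo_tool(
  deltas="0.8 0 0 -20 0 0 0;0.8 10 0 -20 0 0 0;0.8 30 0 -30 0 -0.12 0;0.8 30 0 0 0 -0.12 0;0.8 30 0 0 0 -0.12 0;0.8 0 0 0 0 -0.12 0;0.8 0 0 0 0 0 0",
)

```text
time_s: 25.9
position: [0.5213, -0.4018, 0.0887]
tool_rot: [[0.018, -1.0, -0.013], [-0.89, -0.022, 0.456], [-0.456, 0.003, -0.89]]
ft_force: [-0.8, -0.2, -0.4]
grip_width: 0.0683
gripper_force: 0.0
```

```bash
python3 - <<'E'
from meas import *
s=env.observe();todelta(s,[*st2w(.001,-.080),.034])
ps=env.get_image('side');print(end(ps),strips(ps));pw=env.get_image('wrist')
for t,z in(('sample_cross',.04),('needle_tip',.046)):
    for n,p in(('w',pw),('s',ps)):
        for d in env.spot_point(t,p)[:2]: print(n,t,d['uv'],round(d['conf'],2),w2st(ray(p,d['uv'],z)).round(4))
u=[proj(pw,[*st2w(.001,.001),z]) for z in(.046,.04,.02)];print(u,proj(pw,[*st2w(.001,.011),.04])-u[1])
c=u[1].astype(int);g=cv2.cvtColor(pw['img'],cv2.COLOR_RGB2GRAY).astype(int)
np.set_printoptions(linewidth=200);print(c[1]-8);print(g[c[1]-8:c[1]+16,c[0]-13:c[0]+14])
E
```

```text
pos [ 0.5213 -0.4018  0.0887] yaw -88.85 toolz [-0.0125  0.4558 -0.89  ] tool delta mm [-60.   -2.1  92.2] t 25.9 F [-0.8 -0.2 -0.4] w 0.0683
0.053500000000000034 [(-15, np.float64(53.5), 1.7), (-12, np.float64(54.0), 2.7), (12, np.float64(52.5), 2.7), (15, np.float64(52.5), 2.8), (18, np.float64(51.5), 1.3)]
w sample_cross [107.3, 106.0] 0.76 [ 0.0932 -0.2449]
w sample_cross [320.2, 374.1] 0.73 [0.004  0.0059]
s sample_cross [373.7, 226.6] 0.89 [-0.0033 -0.0081]
w needle_tip [325.9, 380.9] 0.41 [-0.0013  0.0071]
s needle_tip [371.4, 229.3] 0.49 [-0.0057  0.0152]
[array([323.35694666, 377.90965912]), array([323.34595186, 371.62158118]), array([323.31147382, 351.90311724])] [0.08115461 4.94925089]
363
[[235 237 234 236 238 236 238 238 238 237 236 239 239 234 235 235 237 235 238 235 236 233 233 234 235 235 234]
 [236 235 234 235 236 238 235 236 235 236 237 236 236 236 235 236 237 237 239 236 233 233 231 233 237 236 236]
 [236 236 234 234 237 235 236 237 237 239 236 236 237 235 233 236 239 237 239 235 234 233 235 235 236 237 234]
 [235 235 234 236 236 238 235 236 236 239 237 237 236 237
[... 1574 characters left out ...]
 234 233 232 232 232 235 233 234]
 [234 234 234 235 235 235 236 236 237 237 236 229 174 136 175 224 236 238 236 235 231 232 231 233 232 235 230]
 [236 234 233 234 233 235 235 233 234 234 234 217 163 124 164 225 237 237 235 234 231 233 231 232 233 230 234]
 [234 236 234 235 234 235 235 236 235 237 235 209 151 107 153 218 237 239 237 233 231 231 232 233 232 233 233]
 [233 234 234 234 235 235 232 235 236 235 234 204 142 107 146 212 238 240 236 232 232 230 232 232 232 234 232]
 [236 234 235 235 234 236 235 234 236 238 230 189 129  93 128 195 234 240 237 233 232 231 231 232 233 234 232]
 [232 234 236 233 234 235 233 234 235 239 231 182 119  91 120 181 227 237 237 231 232 230 232 232 233 234 232]]
```

The numbers agree now: the cross centre is at pixel (323, 373.5) and the needle tip at (323, 379.8). The gap of 6.3 px is exactly the plumb value, so the bar is done. Next I go to the dial.

Request:
servo_tool(
  deltas="0.8 0 0 -38 0 0.12 0;0.8 0 0 -40 0 0.12 0;0.8 0 0 -40 0 0.12 0;0.8 0 0 -40 0 0.11 0;0.8 0 0 0 0 0 0",
)

```text
time_s: 26.62
position: [0.5269, -0.4405, 0.2544]
tool_rot: [[0.031, -0.999, 0.012], [-0.999, -0.031, -0.024], [0.024, -0.011, -1.0]]
ft_force: [0.1, 0.8, 1.0]
grip_width: 0.0681
gripper_force: 0.0
```

Request:
servo_tool(
  deltas="1 -38 2 0 0 0 0;1 -39 2 0 0 0 0;1 -39 2 0 0 0 0;1 -39 2 0 0 0 0;1 -39 2 0 0 0 0;1 -39 2 0 0 0 0;1 -39 2 0 0 0 0;1 -39 2 0 0 0 0",
)

```text
time_s: 27.28
position: [0.4993, -0.1285, 0.2416]
tool_rot: [[0.028, -1.0, 0.001], [-1.0, -0.028, -0.005], [0.005, -0.001, -1.0]]
ft_force: [0.1, 0.3, -0.2]
grip_width: 0.0853
gripper_force: 0.0
```

Request:
servo_tool(
  deltas="1 -38 2 0 0 0 0;1 -39 2 0 0 0 0;1 -39 2 0 0 0 0;1 -39 2 0 0 0 0;1 -39 2 0 0 0 0;1 -39 2 0 0 0 0;1 -39 2 0 0 0 0;1 -39 2 0 0 0 0",
)

```text
time_s: 27.95
position: [0.4518, 0.0917, 0.2403]
tool_rot: [[0.145, -0.989, 0.014], [-0.987, -0.143, 0.074], [-0.071, -0.025, -0.997]]
ft_force: [-0.5, 0.1, 0.4]
grip_width: 0.0853
gripper_force: 0.0
```

Request:
servo_tool(
  deltas="1 0 0 0 0 0 -0.122;1 0 0 0 0 0 -0.122;1 0 0 0 0 0 -0.122;1 0 0 0 0 0 -0.122;1 0 0 0 0 0 -0.122;1 0 0 0 0 0 -0.122;1 0 0 0 0 0 -0.122;1 0 0 0 0 0 -0.122",
)

```text
time_s: 28.62
position: [0.4523, 0.0906, 0.2404]
tool_rot: [[0.902, -0.431, 0.014], [-0.431, -0.9, 0.073], [-0.018, -0.072, -0.997]]
ft_force: [0.2, 1.2, -0.2]
grip_width: 0.0857
gripper_force: 0.0
```

Request:
servo_tool(
  deltas="1 0 0 0 0 0 -0.122;1 0 0 0 0 0 -0.122;1 0 0 0 0 0 -0.122;1 0 0 0 0 0 -0.122;1 0 0 0 0 0 -0.122;1 0 0 0 0 0 -0.122;1 0 0 0 0 0 -0.122;1 0 0 0 0 0 -0.122",
)

```text
time_s: 29.28
position: [0.4523, 0.0906, 0.2404]
tool_rot: [[0.862, 0.506, 0.014], [0.504, -0.861, 0.073], [0.049, -0.056, -0.997]]
ft_force: [0.3, -0.6, 0.1]
grip_width: 0.0856
gripper_force: 0.0
```

Request:
servo_tool(
  deltas="1 0 0 0 0 0 -0.122;1 0 0 0 0 0 -0.122;1 0 0 0 0 0 -0.122;1 0 0 0 0 0 -0.122;1 0 0 0 0 0 -0.122;1 0 0 0 0 0 -0.1;1 0 0 0 0 0 0;1 0 0 0 0 0 0",
)

```text
time_s: 29.95
position: [0.4525, 0.0904, 0.2402]
tool_rot: [[0.333, 0.943, 0.014], [0.94, -0.333, 0.073], [0.073, -0.011, -0.997]]
ft_force: [-0.3, 0.6, -0.0]
grip_width: 0.0856
gripper_force: 0.0
```

```bash
cat > dial.py <<'E'
from meas import *
def dark(p,c0,z=.06):
    # polar scan of the face around centre c0 (world xy): mean grey by angle in rings
    g=cv2.cvtColor(p['img'],cv2.COLOR_RGB2GRAY).astype(np.float32);A=np.radians(np.arange(-180,180,.5))
    def ring(r0,r1,zz): 
        R=np.linspace(r0,r1,9);P=[[proj(p,[c0[0]+r*np.cos(a),c0[1]+r*np.sin(a),zz]) for r in R] for a in A];P=np.array(P,np.float32)
        return cv2.remap(g,P[...,0],P[...,1],1).mean(1)
    return np.degrees(A),ring
def com(A,v,lo,hi,thr=.5):
    m=(A>lo)&(A<hi);w=np.clip(np.median(v)-v,0,None)*m;i=w.argmax();w=w*(np.abs(A-A[i])<12);w[w<thr*w.max()]=0
    return round(float((w*A).sum()/w.sum()),2),round(float(w.max()))
def centre(p,c0):
    g=cv2.cvtColor(p['img'],cv2.COLOR_RGB2GRAY);hsv=cv2.cvtColor(p['img'],cv2.COLOR_RGB2HSV)
    # face rim: radial gradient white->grey at r~82
    G=g.astype(np.float32);pts=[]
    for a in np.radians(np.arange(-180,180,4)):
        R=np.arange(.074,.092,.0005);uv=np.array([proj(p,[c0[0]+r*np.cos(a),c0[1]+r*np.sin(a),.06]) for r in R],np.float32)
        if uv.min()<3 or uv[:,0].max()>636 or uv[:,1].max()>476: continue
        v=cv2.GaussianBlur(cv2.remap(G,uv[None,:,0],uv[None,:,1],1),(0,0),2)[0];d=-np.gradient(v);i=d.argmax()
        if d[i]>3 and 3<i<len(R)-4: pts.append([c0[0]+R[i]*np.cos(a),c0[1]+R[i]*np.sin(a)])
    pts=np.array(pts);r=LS(lambda q:np.hypot(pts[:,0]-q[0],pts[:,1]-q[1])-q[2],[*c0,.082],loss='soft_l1',f_scale=.0007)
    return r.x,len(pts)
E
python3 - <<'E'
from dial import *
s=env.observe();print(s['q']);todelta(s,[.471,.187,.25])
for n in('wrist','top','side'):
    p=env.get_image(n);np.savez(n+'_d.npz',**p)
    for t,z in(('dial_centre',.06),('pointer_tip',.065),('marker_tip',.062)):
        for d in env.spot_point(t,p)[:2]: print(n,t,np.round(d['uv'],1),round(d['conf'],2),ray(p,d['uv'],z).round(4))
    c,k=centre(p,(.498,.240));c,k=centre(p,c[:2]);print(n,'centre',c.round(4),k)
    A,ring=dark(p,c[:2]);v=ring(.062,.072,.062);print('marker',com(A,v,-30,40))
    for z in(.088,.065): print('pointer z',z,com(A,ring(.022,.045,z),30,100))
E
```

```text
[-5.91979445 11.79789281 87.58570506  4.30578075 80.27824142 12.86149599]
pos [0.4525 0.0904 0.2402] yaw 70.48 toolz [ 0.014   0.073  -0.9972] tool delta mm [ 97.7 -14.9  -2.4] t 29.95 F [-0.3  0.6 -0. ] w 0.0856
wrist dial_centre [317.6  62.1] 0.96 [0.4982 0.242  0.06  ]
wrist marker_tip [382.9  34. ] 0.86 [0.5605 0.2434 0.062 ]
wrist centre [0.4994 0.2424 0.0821] 60
marker (34.06, 231)
pointer z 0.088 (59.04, 175)
pointer z 0.065 (62.7, 155)
top dial_centre [186.5 278.1] 0.81 [0.5019 0.2415 0.06  ]
top pointer_tip [167.1 268.3] 0.38 [0.5262 0.2886 0.065 ]
top centre [0.5    0.2394 0.083 ] 42
marker (-18.98, 101)
pointer z 0.088 (63.33, 64)
pointer z 0.065 (64.03, 67)
side dial_centre [288.5 335.7] 0.8 [0.4968 0.2393 0.06  ]
side dial_centre [159.5 371.4] 0.68 [0.6623 0.4333 0.06  ]
side pointer_tip [260.1 344.5] 0.72 [0.5309 0.2905 0.065 ]
side pointer_tip [297.4 209.6] 0.21 [ 0.7168 -0.1803  0.065 ]
side marker_tip [260.2 325.9] 0.53 [0.5611 0.244  0.062 ]
side centre [0.4991 0.2411 0.0824] 87
marker (3.22, 125)
pointer z 0.088 (79.75, 142)
pointer z 0.065 (56.83, 143)
```

Request:
servo_tool(
  deltas="1 0 0 0 -0.011 -0.0735 0;1 33 -5 0 0 0 0;1 32 -5 0 0 0 0.07;1 32 -5 0 0 0 0.06;1 0 0 0 0 0 0;1 0 0 0 0 0 0",
)

```text
time_s: 31.05
position: [0.4733, 0.1868, 0.2395]
tool_rot: [[0.449, 0.894, -0.001], [0.894, -0.449, -0.0], [-0.001, -0.001, -1.0]]
ft_force: [-0.3, -0.4, -0.2]
grip_width: 0.0852
gripper_force: 0.0
```

```bash
python3 - <<'E'
from dial import *
s=env.observe();print(s['q']);todelta(s,[.4993,.2415,.25])
for n in('wrist',):
    p=env.get_image(n);np.savez(n+'_d.npz',**p)
    for t,z in(('dial_centre',.06),('pointer_tip',.065),('marker_tip',.062)):
        for d in env.spot_point(t,p)[:2]: print(n,t,np.round(d['uv'],1),round(d['conf'],2),ray(p,d['uv'],z).round(4))
    c,k=centre(p,(.4993,.2415));c,k=centre(p,c[:2]);print(n,'centre',c.round(4),k)
    A,ring=dark(p,c[:2]);v=ring(.062,.074,.062);print('marker',com(A,v,-30,30),com(A,ring(.066,.074,.064),-30,30))
    for z in(.088,.065): print('pointer z',z,com(A,ring(.022,.045,z),30,100))
    print('nose',com(A,ring(.051,.055,.065),30,100))
    print(np.c_[A,v][(A>-30)&(A<40)][::4].round().astype(int).tolist())
E
```

```text
[8.18666515e+00 1.73469516e+01 7.97881111e+01 6.96643439e-03
 8.29502333e+01 3.48618021e+01]
pos [0.4733 0.1868 0.2395] yaw 63.32 toolz [-1.5e-03 -1.0e-04 -1.0e+00] tool delta mm [ 60.5  -1.3 -10.5] t 31.05 F [-0.3 -0.4 -0.2] w 0.0852
wrist pointer_tip [321.9  86.9] 0.92 [0.5258 0.2955 0.065 ]
wrist marker_tip [376.4 124.8] 0.58 [0.5562 0.2451 0.062 ]
wrist marker_tip [324.2 153.7] 0.45 [0.5021 0.2437 0.062 ]
wrist centre [0.4993 0.2422 0.0821] 90
marker (2.95, 128) (2.95, 131)
pointer z 0.088 (63.19, 146)
pointer z 0.065 (62.15, 148)
nose (63.62, 120)
[[-30, 238], [-28, 230], [-26, 198], [-24, 238], [-22, 238], [-20, 238], [-18, 234], [-16, 220], [-14, 236], [-12, 236], [-10, 236], [-8, 232], [-6, 219], [-4, 214], [-2, 164], [0, 126], [2, 109], [4, 110], [6, 132], [8, 169], [10, 223], [12, 233], [14, 219], [16, 236], [18, 236], [20, 235], [22, 231], [24, 220], [26, 237], [28, 237], [30, 235], [32, 224], [34, 193], [36, 234], [38, 234]]
```

The face centre is at (0.4993, 0.2420), the wedge at 3.0° and the pointer at 63.2°. I'll grip the hub with the tool axis on the dial axis and turn it 60° clockwise.

Request:
servo_tool(
  deltas="1 30 -0.5 0 0 0 0;1 31 -0.5 0 0 0 0;1 0 0 40 0 0 0;1 0 0 40 0 0 0;1 0 0 40 0 0 0;1 0 0 30 0 0 0;1 0 0 14 0 0 0;1 0 0 0 0 0 0",
)

```text
time_s: 31.92
position: [0.4984, 0.2393, 0.0728]
tool_rot: [[0.452, 0.892, -0.007], [0.892, -0.453, -0.001], [-0.005, -0.006, -1.0]]
ft_force: [-0.6, 0.2, -0.5]
grip_width: 0.0852
gripper_force: 0.0
```

```bash
python3 - <<'E'
from dial import *
env.get_image('top');s=env.observe();todelta(s,[.4993,.2420,.074])
E
```

```text
pos [0.4995 0.2397 0.075 ] yaw 63.1 toolz [-3.6e-03 -6.0e-04 -1.0e+00] tool delta mm [ 2.  -1.2  1. ] t 31.97 F [0.6 0.6 0.2] w 0.0855
```

Request:
servo_tool(
  deltas="1 2 -1 0 0 -0.002 0;1 0 0 0 0 0 0;0.35 0 0 0 0 0 0;0 0 0 0 0 0 0;0 0 0 0 0 0 0;0 0 0 0 0 0 0;0 0 0 0 0 0 0;0 0 0 0 0 0 0",
  newtons=50,
)

```text
time_s: 32.63
position: [0.4997, 0.243, 0.0764]
tool_rot: [[0.451, 0.892, -0.002], [0.892, -0.451, -0.001], [-0.002, -0.001, -1.0]]
ft_force: [-2.3, 0.6, 5.7]
grip_width: 0.0327
gripper_force: 49.3
```

```bash
python3 - <<'E'
from dial import *
s=env.observe();todelta(s,[.4993,.2420,.074]);print(s['gripper_force'],s['wrist_torque'])
E
```

```text
pos [0.4997 0.243  0.0764] yaw 63.17 toolz [-0.0017 -0.0014 -1.    ] tool delta mm [-1.1  0.1  2.4] t 32.63 F [-2.3  0.6  5.7] w 0.0327
49.299203753471375 [ 0.02644587  0.36026653 -0.06177558]
```

Request:
servo_tool(
  deltas="0 0 0 0 0 0 0.06;0 0 0 0 0 0 0.12;0 0 0 0 0 0 0.12;0 0 0 0 0 0 0.12;0 0 0 0 0 0 0.12;0 0 0 0 0 0 0.12;0 0 0 0 0 0 0.12;0 0 0 0 0 0 0.12",
)

```text
time_s: 33.3
position: [0.5005, 0.2421, 0.0765]
tool_rot: [[0.981, 0.196, -0.0], [0.196, -0.981, -0.003], [-0.001, 0.003, -1.0]]
ft_force: [0.5, -6.1, 4.3]
grip_width: 0.0323
gripper_force: 49.3
```

Request:
servo_tool(
  deltas="0 0 0 0 0 0 0.1;0 0 0 0 0 0 0.03;0 0 0 0 0 0 0;0 0 0 0 0 0 0;0 0 0 0 0 0 0",
)

```text
time_s: 33.72
position: [0.5005, 0.2419, 0.0765]
tool_rot: [[0.997, 0.072, -0.0], [0.072, -0.997, -0.003], [-0.0, 0.003, -1.0]]
ft_force: [0.7, -6.3, 3.7]
grip_width: 0.0324
gripper_force: 49.3
```

```bash
cat >> dial.py <<'E'
def look(n,c0=(.4993,.2420),plo=-40,phi=40):
    p=env.get_image(n);c,k=centre(p,c0);print(n,'centre',c.round(4),k)
    A,ring=dark(p,c[:2]);print('marker',com(A,ring(.066,.074,.063),-30,30),'bar',com(A,ring(.022,.045,.088),plo,phi),'nose',com(A,ring(.051,.055,.068),plo,phi))
    for t,z in(('pointer_tip',.065),('marker_tip',.062)):
        for d in env.spot_point(t,p)[:1]: X=ray(p,d['uv'],z);print(t,round(d['conf'],2),np.degrees(np.arctan2(X[1]-c[1],X[0]-c[0])).round(1))
E
python3 - <<'E'
from dial import *
s=env.observe();todelta(s,[.4993,.2420,.074]);print(s['gripper_force'],s['wrist_torque'])
look('wrist');look('side')
E
```

```text
pos [0.5005 0.2419 0.0765] yaw 4.14 toolz [-2.0e-04 -3.4e-03 -1.0e+00] tool delta mm [-1.2 -0.2  2.5] t 33.72 F [ 0.7 -6.3  3.7] w 0.0324
49.307005405426025 [-0.99632291 -0.14055216 -0.04550977]
wrist centre [0.4992 0.2422 0.0819] 56
marker (-26.25, 81) bar (3.73, 140) nose (4.27, 157)
pointer_tip 0.96 3.4
marker_tip 0.8 1.7
side centre [0.4992 0.2411 0.0822] 75
marker (-23.41, 150) bar (27.98, 73) nose (0.38, 159)
pointer_tip 0.85 12.5
marker_tip 0.4 -0.5
```

```bash
python3 - <<'E'
from dial import *
p=env.get_image('wrist');np.savez('wrist_e.npz',**p);c=(.4993,.2421);A,ring=dark(p,c)
for r0,r1 in((.064,.068),(.068,.072),(.072,.076)): print('marker',r0,com(A,ring(r0,r1,.063),-12,18))
for r0,r1,z in((.046,.0485,.088),(.050,.053,.088),(.050,.053,.068),(.053,.056,.068)): print('ptr',r0,z,com(A,ring(r0,r1,z),-15,20))
for r,z in((.053,.088),(.070,.064)):
    print(r,z,[int(x) for x in ring(r-.001,r+.001,z)[(A>-9)&(A<15)]][::1])
E
```

```text
marker 0.064 (2.98, 102)
marker 0.068 (3.02, 72)
marker 0.072 (2.95, 121)
ptr 0.046 0.088 (4.41, 174)
ptr 0.05 0.088 (4.47, 161)
ptr 0.05 0.068 (4.46, 158)
ptr 0.053 0.068 (4.33, 158)
0.053 0.088 [209, 209, 209, 210, 209, 210, 210, 210, 210, 211, 210, 212, 211, 211, 211, 212, 210, 210, 209, 208, 204, 188, 143, 82, 49, 49, 50, 48, 53, 91, 157, 196, 206, 207, 209, 211, 211, 211, 210, 211, 210, 210, 210, 210, 210, 210, 209, 208]
0.07 0.064 [205, 207, 204, 169, 111, 150, 201, 207, 207, 203, 176, 119, 81, 78, 80, 79, 79, 78, 76, 77, 77, 77, 76, 77, 74, 74, 73, 74, 74, 74, 73, 73, 74, 73, 90, 156, 202, 209, 209, 208, 208, 206, 171, 110, 144, 197, 207, 205]
```

Request:
servo_tool(
  deltas="0 0 0 0 0 0 0.026;0 0 0 0 0 0 0;0 0 0 0 0 0 0;0 0 0 0 0 0 0",
)

```text
time_s: 34.4
position: [0.5005, 0.2419, 0.0765]
tool_rot: [[0.999, 0.046, -0.0], [0.046, -0.999, -0.003], [-0.0, 0.003, -1.0]]
ft_force: [-0.3, -7.1, 4.5]
grip_width: 0.0326
gripper_force: 49.3
```

```bash
cat >> dial.py <<'E'
def fine():
    p=env.get_image('wrist')
    c=(.4993,.2421);A,ring=dark(p,c)
    print('marker',[com(A,ring(r,r+.004,.063),-12,18) for r in(.064,.068,.072)],'ptr',[com(A,ring(.050,.053,z),-15,20) for z in(.088,.068)])
E
python3 - <<'E'
from dial import *
s=env.observe();todelta(s,[.4993,.2420,.074]);fine()
E
```

```text
pos [0.5005 0.2419 0.0765] yaw 2.65 toolz [-3.0e-04 -3.5e-03 -1.0e+00] tool delta mm [-1.2 -0.2  2.5] t 34.4 F [-0.3 -7.1  4.5] w 0.0326
marker [(2.94, 103), (3.02, 75), (2.75, 118)] ptr [(2.98, 160), (2.97, 158)]
```

The pointer is on the wedge at 2.97° against 2.95°. I release, rise straight up and check.

Request:
servo_tool(
  deltas="0.5 0 0 0 0 0 0;1 0 0 0 0 0 0;1 0 0 0 0 0 0;1 0 0 0 0 0 0;1 0 0 -10 0 0 0;1 0 0 -30 0 0 0;1 0 0 -40 0 0 0;1 0 0 -40 0 0 0",
)

```text
time_s: 35.12
position: [0.4994, 0.2431, 0.1977]
tool_rot: [[0.999, 0.047, -0.003], [0.047, -0.999, -0.002], [-0.003, 0.002, -1.0]]
ft_force: [0.6, 0.7, -0.5]
grip_width: 0.0854
gripper_force: 0.0
```

Request:
servo_tool(
  deltas="1 -30 0 -30 0 0 0;1 -30 0 0 0 0 0;1 0 0 0 0 0 0;1 0 0 0 0 0 0",
)

```text
time_s: 35.45
position: [0.4398, 0.2406, 0.2266]
tool_rot: [[0.999, 0.047, -0.0], [0.047, -0.999, -0.001], [-0.0, 0.001, -1.0]]
ft_force: [-0.2, -0.4, -0.2]
grip_width: 0.0854
gripper_force: 0.0
```

```bash
python3 - <<'E'
from dial import *
s=env.observe();todelta(s,[.4993,.2420,.074]);fine();look('wrist')
p=env.get_image('side');print(end(p),strips(p));pt=env.get_image('top');print('top',end(pt))
for t in('jar','screwdriver','tape_roll','glass_slide_box','weight','wash_bottle','wrench'):
    a=env.spot_point(t,pt)[:1];print(t,a)
p0=np.load('top0.npz')['img'].astype(int);d=np.abs(p0-pt['img']).max(2)>60
n,l,st,ce=cv2.connectedComponentsWithStats(d.astype(np.uint8));print([(st[i].tolist()) for i in range(1,n) if st[i,4]>15])
E
```

```text
pos [0.4398 0.2406 0.2266] yaw 2.71 toolz [-4.0e-04 -1.2e-03 -1.0e+00] tool delta mm [ 59.5   1.2 152.6] t 35.45 F [-0.2 -0.4 -0.2] w 0.0854
marker [(2.98, 153), (2.96, 153), (2.98, 154)] ptr [(3.23, 195), (3.14, 106)]
wrist centre [0.4992 0.2422 0.0821] 90
marker (2.8, 152) bar (1.86, 152) nose (2.78, 144)
pointer_tip 0.64 1.1
marker_tip 0.74 1.9
0.053500000000000034 [(-15, np.float64(53.5), 1.8), (-12, np.float64(54.5), 2.8), (12, np.float64(52.0), 3.0), (15, np.float64(52.5), 2.9), (18, np.float64(52.0), 1.3)]
top 0.05050000000000003
jar [{'uv': [359.4, 234.2], 'conf': 0.78}]
screwdriver [{'uv': [295.2, 220.0], 'conf': 0.64}]
tape_roll [{'uv': [207.0, 181.8], 'conf': 0.71}]
glass_slide_box [{'uv': [201.8, 220.3], 'conf': 0.66}]
weight [{'uv': [138.2, 199.8], 'conf': 0.81}]
wash_bottle [{'uv': [291.1, 182.9], 'conf': 0.75}]
wrench [{'uv': [380.4, 182.9], 'conf': 0.81}]
[[62, 249, 104, 231, 14647], [183, 255, 6, 18, 89], [148, 258, 47, 57, 1253], [411, 259, 32, 16, 414], [355, 264, 20, 13, 208], [166, 268, 13, 8, 52], [242, 369, 230, 111, 15537], [506, 418, 134, 62, 3349], [299, 444, 12, 21, 149], [597, 444, 26, 36, 569], [260, 459, 43, 21, 624], [313, 467, 14, 13, 94], [624, 472, 10, 8, 59]]
```

The dial stays aligned within about 0.3°, the bar is in place, and only the bar, the dial and the arm changed. I hand in.

```bash
python3 -c "
from rig import env
print(env.close_job())"
```

```text
the job is handed in; nothing more can be done
None
```

The job is handed in at about 35 s: by my measurements the cross lies under the needle tip to about 0.5 mm, after one push that overshot by about 4.5 mm and was corrected. The pointer is on the wedge to about 0.3°, and no bystander showed up as moved when I compared the start and end top views.

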